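# Load the light-exposure chest

## Robot

A 6-joint arm with a two-finger parallel gripper is mounted at the origin on the work surface. World frame = base frame: x ahead of the robot, y to its left, z up, the work surface at z = 0. Lengths are in m, angles in rad, forces in N, time in s.
With the tool pointing down it reaches from about 0.325 to 0.775 m from the base axis. Payload 5.5 kg.
Tool frame: the origin (TCP) lies midway between the tips of the shut fingers; the grasp point (between the pads) lies 19 mm behind it; z points along the fingers, y is the direction in which the jaws open and shut (so a half turn about z gives the same grasp; the last joint's range is limited). The gripper opens to 88 mm and grips with 3 to 60 N. Pads are 20 mm wide; open, the fingers measure 115 mm over their backs; the gripper's body (75 mm by 178 mm) begins 61 mm behind the grasp point.
Start: joints at [1.224, 0.091, 1.231, -0, 1.82, -0.057], TCP at [0.171, 0.575, 0.197] pointing down, gripper open.
Joint ranges: [-2.87, 2.87], [-0.86, 2.18], [0.17, 2.46], [-1.51, 4.65], [0.06, 2.69], [-2.65, 2.65]. Speed limits (rad/s): [2.57, 2.57, 3.01, 3.14, 3.14, 3.14].

## Interface

Orientations are given as a unit quaternion [w, x, y, z].
In Python, from plant import arm, planner, telemetry, imaging gives the robot as it stands. The module is installed in compiled form; this text tells all that it offers. Calls block until the motion is done:
- arm.reach(position, orientation): joint-space move of the TCP to a pose.
- arm.move_l(position, rot=None, rate=0.15, f_stop=None): straight line of the TCP; rot=None keeps the orientation; rate is the mean speed in m/s. With f_stop (N) it stops when the force on the tool has changed by that much, and returns True; else False.
- arm.move_j(angles): joint-space move.
- arm.command_gripper(opening, grip_force=None): opening from 0.0 (shut) to 1.0 (fully open); grip_force is the grip in N (None keeps the last); returns when the fingers have stopped.
- arm.wait(seconds).
- planner.ik(position, orientation): joint angles nearest the present ones, or None.
- telemetry.observe(): the state.
- imaging.snapshot(name): name is "scene" or "side" or "wrist"; returns a dict with "pixels" (400x640x3 uint8, blue, green, red), "z_map" (400x640 float32, m along the optical axis (not along the pixel's ray), 0 where there is no reading), "fx", "fy", "cx", "cy" (pixels), "k1" (the pictures are not rectified: a ray, as slopes to the right and down, at radius r is drawn at 1 + k1 r^2 times it, then the intrinsics apply), "cam_to_world" (4x4, takes a point from camera to world coordinates). Camera axes: x right, y down, z forward; pixel columns grow to the right and rows downward; lengths in m; the calibration is good to about 2 mm. A picture is of the moment at which its call begins.
A pose or a line that the arm cannot do raises arm.Unreachable and nothing moves.
- arm.finish_job(): hands the job in, once; it reports no verdict.
Trained networks look in a picture, given as the dict that the camera call returned (one of the last four; its "shot" number tells which), for a name from the list of things; names that differ only in an ending like _2 or _b are one class to them, and where a whole thing is asked for, a point or a joint stands for the part that bears it (a point fixed in the world has none). Each returns a list of dicts, best first, with "p" (0 to 1); they miss things now and then, are a little off and sometimes report something else, mostly with a low value. They report only what shows in the picture. A call takes as long as a camera call. They do not tell look-alikes from the thing itself.
- imaging.outline_of(picture, target): "mask" (400x640 bool, what is visible of it) and "box" ([centre column, centre row, width, height] in pixels, round what is visible of it).
The state is a dict: "t": time; "q": joint angles; "qd": joint speeds; "tau": joint torques, N m; "tcp_pos": TCP position; "orientation": TCP orientation; "ft_force": force on the tool from outside, world axes, zero at the start; "moment": the same for the moment, N m; "opening": opening from 0.0 (shut) to 1.0 (fully open).
Only numpy, scipy, OpenCV 4.12 (cv2) and the standard library are available. Lean on these libraries where they do the work, as an engineer would, in place of code of your own. Each camera call takes 0.05 s, during which the arm holds its last target.

## Task

Load the light-exposure chest for the next run: switch its lamps off at the rotary isolator first, flip the hasp off its staple and swing it well back onto the lid, then raise the lid to 70 degrees or more, so that it stands open by itself, and set every white-capped sample jar that is on the bench upright on the chest's floor, without dropping any. Once all are in, shut the lid fully, lay the hasp flat over its staple again and switch the lamps back on. Leave the other glassware and bottles where they stand.

Things in the scene. Friction and masses are not known exactly. Their poses are not given: they have to be found in the camera images.
- chest: white light-exposure chest, fixed; origin: centre of its underside; x to its rear, y to its left, z up. 'Frame' below means this one, in mm. Console ledge in front: x -147.5 to -52.5, y -170 to 170, flat top at z 150, carrying staple and isolator. The lidded cavity lies behind it
- cavity (a point): centre of the cavity's flat floor, at x 42.5, y 0, z 30 mm in the chest's frame. Inside the cavity measures 190 mm (chest x) by 320 mm (chest y); side and back walls, 10 mm thick, rise to z 137, the ledge in front to z 150
- staple (a point): foot of the staple on the ledge, at x -100, y 85, z 150 mm in the chest's frame: a steel loop 27 mm long (along chest x), 6 mm thick, rising to z 189, on a 46 mm square base 12 mm high
- lid (a joint): grey lid, 200 (chest x) x 340 x 30 mm, 0.6 kg, lamp tubes beneath; 0 = shut (its top then at z 168 in the chest's frame), grows as the front edge rises, stops at 1.75 rad. Stiff friction hinges hold it wherever it is left; moving it at the handle takes about 10 N or less
- lid_hinge (a point): middle of the lid's hinge line, which runs along chest y, at x 147.5, y 0, z 137 mm in the chest's frame
- lid_handle (a point): middle of the lid's bar handle: round steel, 12 mm thick, 112 mm long, parallel to the hinge, its axis 40 mm above the lid's top, on 12 mm posts 50 mm either side of this point. Lid shut: at x -22.5, y -50, z 208 mm in the chest's frame (170 mm in front of the hinge line, 71 mm above it). The lid's front edge is 30 mm in front of the bar
- hasp (a joint): steel hasp hinged on the front edge of the lid's top; moves with the lid. 0 = flat over the ledge, the staple through its slot; grows as its free end is lifted and swung over backwards, stops at 2.7 rad lying back on the lid. Its stiff pin holds it where it is left; 1 to 2 N at the tab moves it
- hasp_pin (a point): middle of the hasp's hinge pin, which is parallel to chest y and rides on the lid; with the lid shut at x -52.5, y 85, z 171 mm in the chest's frame
- hasp_tab (a point): grip point on the hasp's upturned tab. Strap 4 mm thick, 34 mm wide to 56 mm from the pin, then a nose 20 mm wide to 81 mm; at its end the tab, 20 mm wide (along the pin), 6 mm thick, stands 32 mm square up from the strap. This point: 78 mm from the pin along the strap, 20 mm up the tab (hasp at 0: chest frame x -130.5, y 85, z 191 mm)
- isolator (a joint): rotary lamp isolator on the ledge, upright axis: 0 = off (bar along chest y, across), 1.571 = on (bar along chest x, fore and aft); grows clockwise seen from above. Over-centre detents: let go, it snaps to the nearer end on either side of the middle (0.785 rad); turning takes about 0.1 N m
- isolator_grip (a point): on the isolator's axis, at x -100, y -95, z 186 mm in the chest's frame, 12 mm below the top of its black bar handle, which is 66 mm long, 14 mm wide and stands from z 158 (a 78 mm square grey plate) to z 198
- jar1: squat round sample jar of clear glass with a thick base and a flat white screw cap, closed, about 0.25 kg; glass 60 mm in diameter up to 60 mm, cap 56 mm in diameter from there to the top at 80 mm. Origin at the centre of its underside, z up along its axis. One of four alike; it may be absent (None)
- jar2: squat round sample jar of clear glass with a thick base and a flat white screw cap, closed, about 0.25 kg; glass 60 mm in diameter up to 60 mm, cap 56 mm in diameter from there to the top at 80 mm. Origin at the centre of its underside, z up along its axis. One of four alike; it may be absent (None)
- jar3: squat round sample jar of clear glass with a thick base and a flat white screw cap, closed, about 0.25 kg; glass 60 mm in diameter up to 60 mm, cap 56 mm in diameter from there to the top at 80 mm. Origin at the centre of its underside, z up along its axis. One of four alike; it may be absent (None)
- jar4: squat round sample jar of clear glass with a thick base and a flat white screw cap, closed, about 0.25 kg; glass 60 mm in diameter up to 60 mm, cap 56 mm in diameter from there to the top at 80 mm. Origin at the centre of its underside, z up along its axis. One of four alike; it may be absent (None)
- flask: a conical flask of clear glass, not part of the job; origin at the centre of its underside. 68 mm in diameter at the foot, 102 mm high
- beaker: an open white plastic beaker, 66 mm in diameter, 85 mm high, not part of the job; origin at the centre of its underside
- amber1: a brown reagent bottle with a narrow neck and black cap, 72 mm in diameter, 165 mm high, not part of the job; origin at the centre of its underside
- amber2: a brown reagent bottle with a narrow neck and black cap, 72 mm in diameter, 165 mm high, not part of the job; origin at the centre of its underside
- washbottle: a white wash bottle with a bent spout, 68 mm in diameter, 180 mm high, not part of the job; origin at the centre of its underside
There are look-alikes about, which are no part of the job. What is shaped like the jar3 but orange or turquoise is not meant.

How it is judged:
By the outcome, as a careful person would: the job done as asked, in the order asked, and still so for the second after the job is handed in, with the robot touching nothing.
Of jar1, jar2, jar3, jar4 only 2 to 4 are there at a start; the rules pass over those that are not, and their reading is None.
At some moment in a run one of jar1, jar2, jar3, jar4 may be knocked a few centimetres aside while the robot is not near it.
It also fails if it takes over 210 s, if anything falls off the work surface, if the arm or the gripper's body presses on something with over 40 N, if the wrist force passes 120 N, or if a joint passes its speed limit or range.

## Working session

There is one attempt and no reset: what is moved stays moved. The work goes in short steps, each a Python script; the robot and the scene stay as the last script left them, time stands still between calls to the robot, and variables do not carry over. Pictures are saved under pics/ and viewed, and the job is handed in when it is done.

```bash
ls; mkdir -p pics; cat > h.py <<'E'
import numpy as np, cv2
from plant import arm, planner, telemetry, imaging
def snap(n,fn=None):
    s=imaging.snapshot(n)
    if fn: cv2.imwrite('pics/'+fn+'.png',s['pixels'])
    return s
def unproj(s,us,vs,z=None):
    us=np.atleast_1d(us).astype(float);vs=np.atleast_1d(vs).astype(float)
    K=np.array([[s['fx'],0,s['cx']],[0,s['fy'],s['cy']],[0,0,1]])
    p=cv2.undistortPoints(np.stack([us,vs],1)[:,None],K,np.array([s['k1'],0,0,0,0.]))[:,0]
    if z is None: z=s['z_map'][vs.astype(int),us.astype(int)]
    P=np.c_[p*np.reshape(z,(-1,1)),np.reshape(z,(-1,1))*np.ones((len(us),1))]
    T=np.array(s['cam_to_world']);return P@T[:3,:3].T+T[:3,3]
def proj(s,P):
    P=np.atleast_2d(P);T=np.linalg.inv(np.array(s['cam_to_world']));C=P@T[:3,:3].T+T[:3,3]
    K=np.array([[s['fx'],0,s['cx']],[0,s['fy'],s['cy']],[0,0,1]])
    return cv2.projectPoints(C,np.zeros(3),np.zeros(3),K,np.array([s['k1'],0,0,0,0.]))[0][:,0]
E
python3 - <<'E'
from h import *
for n in ['scene','side','wrist']:
    s=snap(n,n+'0'); print(n,s['fx'],s['k1'],np.round(s['cam_to_world'],3).tolist())
o=telemetry.observe();print(o['t'],o['orientation'],o['opening'])
E
```

```text
pics
scene 404.43532889781017 -0.004142981488644207 [[0.668, 0.375, -0.643, 1.324], [0.744, -0.363, 0.561, -0.828], [-0.024, -0.853, -0.522, 0.826], [0.0, 0.0, 0.0, 1.0]]
side 451.7703946348813 -0.01421415125592936 [[0.885, -0.221, 0.409, -0.004], [-0.465, -0.468, 0.752, -1.024], [0.025, -0.855, -0.517, 0.756], [0.0, 0.0, 0.0, 1.0]]
wrist 290.19282862674265 0.008285182450731385 [[0.287, 0.927, 0.243, 0.104], [0.958, -0.277, -0.075, 0.594], [-0.002, 0.255, -0.967, 0.385], [0.0, 0.0, 0.0, 1.0]]
0.15 [-1.50228055e-04  1.44395076e-01  9.89519817e-01 -7.55827349e-04] 1.0014853630964493
```

View pics/scene0.png

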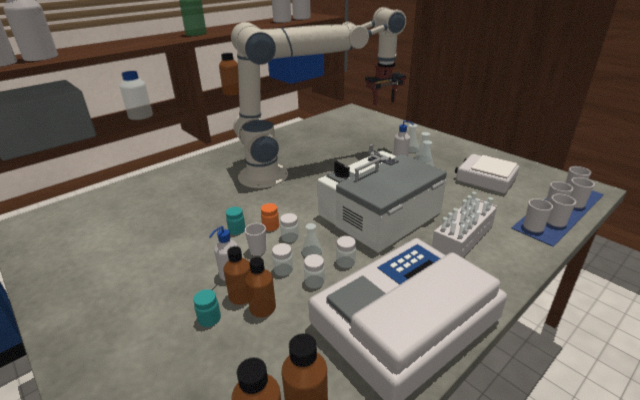

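View pics/side0.png

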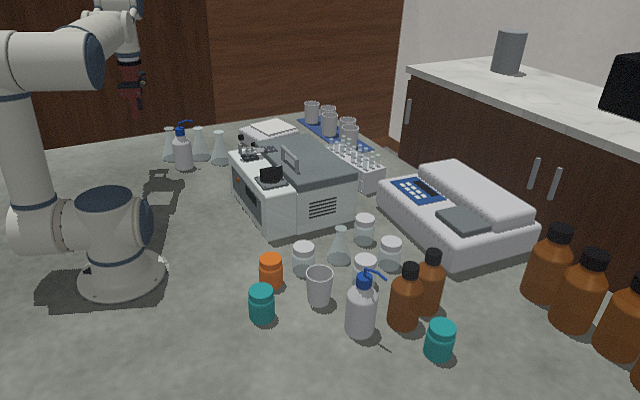

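View pics/wrist0.png

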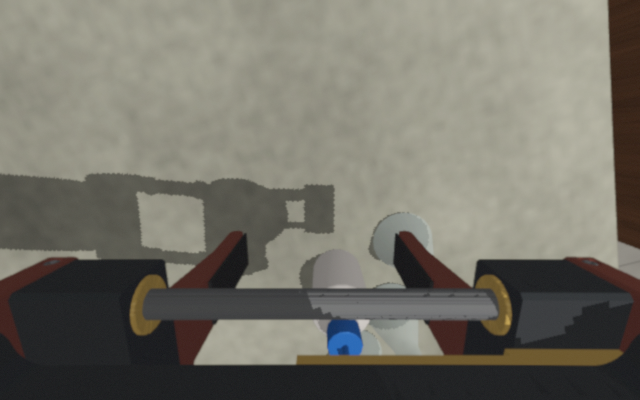

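The scene view shows four white-capped jars at about (289,228), (282,260), (314,270) and (346,252). The orange one at (270,217) and the turquoise ones at (235,222) and (206,308) are look-alikes. Next I localise everything.

```bash
python3 - <<'E'
from h import *
import pickle
out={}
for n in ['scene','side']:
    s=snap(n)
    out[n]={'s':s}
    for t in ['chest','lid','lid_handle','hasp','isolator','jar1','flask','beaker','amber1','washbottle']:
        r=imaging.outline_of(s,t); out[n][t]=r
        for d in r:
            if d['p']<0.2: continue
            m=d['mask'];vs,us=np.nonzero(m);k=s['z_map'][vs,us]>0
            P=unproj(s,us[k],vs[k])
            print(n,t,round(d['p'],2),np.round(d['box']).astype(int).tolist(),np.round(np.median(P,0),3),'zmax',round(np.percentile(P[:,2],98),3) if len(P) else None)
pickle.dump(out,open('o.pkl','wb'))
s=out['side']['s'];P=s['pixels'][110:300,220:420];cv2.imwrite('pics/c1.png',cv2.resize(P,None,fx=4,fy=3.1,interpolation=cv2.INTER_CUBIC))
s=out['scene']['s'];P=s['pixels'][130:300,200:460];cv2.imwrite('pics/c2.png',cv2.resize(P,None,fx=3,fy=3,interpolation=cv2.INTER_CUBIC))
E
```

```text
scene chest 0.75 [383, 199, 123, 106] [0.615 0.042 0.146] zmax 0.19
scene lid 0.62 [392, 179, 116, 68] [0.599 0.108 0.167] zmax 0.205
scene lid 0.4 [314, 271, 23, 34] [ 0.66  -0.281  0.057] zmax 0.081
scene lid_handle 0.66 [391, 179, 116, 73] [0.598 0.108 0.167] zmax 0.205
scene hasp 0.28 [285, 260, 19, 34] [ 0.559 -0.315  0.056] zmax 0.081
scene isolator 0.55 [341, 169, 14, 17] [0.444 0.037 0.18 ] zmax 0.198
scene jar1 0.97 [284, 260, 21, 30] [ 0.558 -0.316  0.058] zmax 0.081
scene jar1 0.93 [209, 310, 28, 36] [ 0.578 -0.57   0.059] zmax 0.081
scene jar1 0.84 [272, 218, 16, 29] [ 0.35  -0.209  0.055] zmax 0.081
scene jar1 0.75 [316, 271, 26, 33] [ 0.661 -0.281  0.056] zmax 0.081
scene jar1 0.71 [236, 220, 20, 28] [ 0.286 -0.307  0.053] zmax 0.081
scene jar1 0.69 [348, 250, 20, 31] [ 0.659 -0.155  0.054] zmax 0.081
scene jar1 0.59 [289, 227, 18, 30] [ 0.444 -0.2    0.052] zmax 0.081
scene flask 0.82 [313, 237, 21, 36] [ 0.548 -0.196  0.043] zmax 0.102
scene beaker 0.68 [254, 240, 24, 36] [ 0.422 -0.311  0.056] zmax 0.084
scene beaker 0.32 [224, 253, 24, 52] [ 0.458 -0.448  0.112] zma
[... 1039 characters left out ...]
0.081
side jar1 0.7 [364, 231, 24, 32] [ 0.634 -0.161  0.054] zmax 0.081
side jar1 0.63 [365, 269, 26, 30] [ 0.531 -0.31   0.078] zmax 0.081
side jar1 0.49 [291, 186, 129, 108] [0.505 0.004 0.143] zmax 0.192
side flask 0.94 [341, 244, 21, 41] [ 0.529 -0.202  0.038] zmax 0.102
side beaker 0.82 [320, 286, 27, 43] [ 0.404 -0.323  0.057] zmax 0.085
side beaker 0.29 [250, 147, 27, 13] [0.444 0.218 0.173] zmax 0.202
side amber1 0.7 [431, 282, 30, 70] [ 0.613 -0.465  0.108] zmax 0.165
side amber1 0.59 [406, 298, 40, 70] [ 0.53  -0.475  0.09 ] zmax 0.165
side washbottle 0.67 [406, 295, 37, 68] [ 0.53  -0.475  0.091] zmax 0.165
side washbottle 0.62 [365, 301, 43, 71] [ 0.433 -0.451  0.091] zmax 0.177
```

View pics/c1.png

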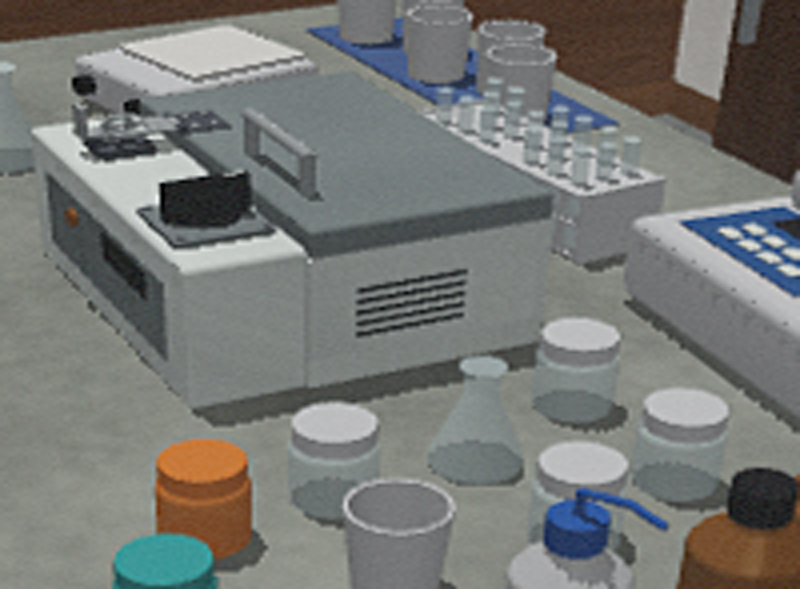

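View pics/c2.png

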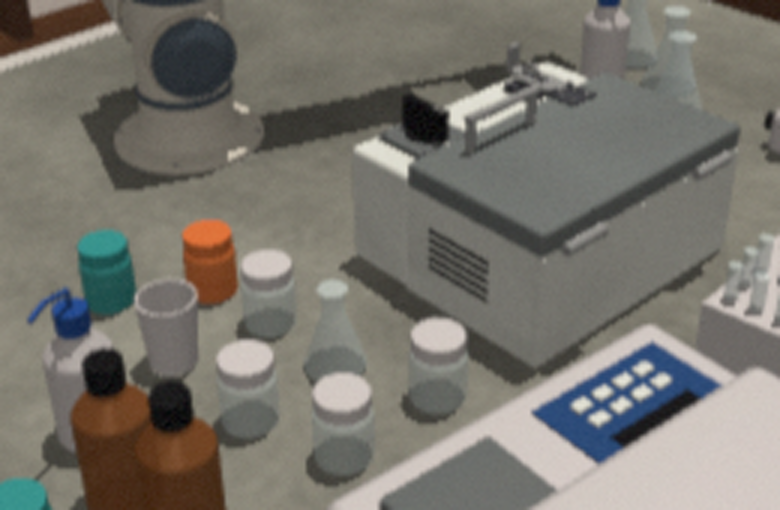

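```bash
cat > fit.py <<'E'
from h import *
import pickle
out=pickle.load(open('o.pkl','rb'))
# lid top rectangle fit + jar cap circle fits
A=[]
for n in ['scene','side']:
    s=out[n]['s'];d=max((d for d in out[n]['chest']),key=lambda d:d['p'])
    m=cv2.dilate(d['mask'].astype(np.uint8),np.ones((5,5)))
    vs,us=np.nonzero(m);P=unproj(s,us,vs);A.append(P)
    for zc,tol in[(0.168,.004),(0.15,.004)]:
        k=abs(P[:,2]-zc)<tol
        r=cv2.minAreaRect((P[k,:2]*1000).astype(np.float32));print(n,zc,k.sum(),np.round(r[0],1),np.round(r[1],1),round(r[2],2))
P=np.vstack(A);pickle.dump(P,open('chestpts.pkl','wb'))
# trimmed fit: robust yaw from side walls using rectangles; combined lid
for zc in [0.168,.15]:
    k=abs(P[:,2]-zc)<.003
    r=cv2.minAreaRect((P[k,:2]*1000).astype(np.float32));print('both',zc,np.round(r[0],1),np.round(r[1],1),round(r[2],2))
# caps
for n in ['scene','side']:
    s=out[n]['s']
    for d in out[n]['jar1']:
        vs,us=np.nonzero(cv2.dilate(d['mask'].astype(np.uint8),np.ones((3,3))));P=unproj(s,us,vs);k=abs(P[:,2]-.08)<.004
        if k.sum()<20: continue
        c,r=cv2.minEnclosingCircle((P[k,:2]*1000).astype(np.float32))
        print(n,round(d['p'],2),np.round(c,1),round(r,1),k.sum(), s['pixels'][vs[k],us[k]].mean(0).round())
E
python3 fit.py
```

```text
scene 0.168 2941 [549.9 135. ] [343.3 277.9] 88.76
scene 0.15 618 [546.5 134.5] [343.1 306.7] 89.23
side 0.168 2772 [546.2 133.4] [343.5 280.2] 89.3
side 0.15 1067 [537.9 132.5] [343.6 293.6] 89.31
both 0.168 [547.3 133. ] [342.7 282.3] 89.3
both 0.15 [542.  131.2] [340.9 301.8] 89.35
scene 0.97 [ 540.5 -304.4] 29.0 184 [184. 190. 199.]
scene 0.93 [ 559.9 -563.2] 28.9 275 [137. 143.  60.]
scene 0.84 [ 372.9 -232.3] 80.5 128 [ 67. 114. 206.]
scene 0.75 [ 645.7 -270. ] 29.2 209 [184. 190. 199.]
scene 0.71 [ 314.9 -307.2] 76.9 121 [136. 142.  63.]
scene 0.69 [ 646.8 -142.5] 29.0 173 [183. 189. 198.]
scene 0.59 [ 429.1 -189.1] 28.6 131 [184. 191. 199.]
side 0.87 [ 408.6 -235.6] 76.2 240 [183. 182. 181.]
side 0.79 [ 558.9 -564.5] 30.0 450 [146. 147.  58.]
side 0.74 [ 266.4 -299.4] 30.4 338 [148. 148.  58.]
side 0.73 [ 310.4 -243.7] 74.4 291 [ 67. 120. 178.]
side 0.71 [ 644.2 -271.1] 29.2 211 [183. 182. 181.]
side 0.7 [ 643.4 -144.3] 29.9 170 [183. 182. 182.]
side 0.63 [ 540.1 -307.5] 28.8 253 [184. 183. 182.]
side 0.49 [602.4 144.1] 275.2 335 [120. 121. 117.]
```

```bash
cat > fit2.py <<'E'
from h import *
import pickle
from scipy.optimize import least_squares
out=pickle.load(open('o.pkl','rb'))
c0=np.array([.54,.132]);yaw0=np.radians(-.6)
def toc(P,c,y): 
    R=np.array([[np.cos(y),-np.sin(y)],[np.sin(y),np.cos(y)]]);return (P[:,:2]-c)@R
for n in ['scene','side']:
    s=out[n]['s'];d=max(out[n]['chest'],key=lambda d:d['p'])
    m=cv2.dilate(d['mask'].astype(np.uint8),np.ones((5,5)))
    vs,us=np.nonzero(m);P=unproj(s,us,vs)
    Q=toc(P,c0,yaw0);z=P[:,2]
    low=(z>.02)&(z<.125)
    for nm,k,a in [('front',low&(abs(Q[:,0]+.1475)<.015)&(abs(Q[:,1])<.16),0),('back',low&(abs(Q[:,0]-.1475)<.015)&(abs(Q[:,1])<.16),0),('right',low&(abs(Q[:,1]+.17)<.015)&(abs(Q[:,0])<.14),1)]:
        if k.sum()<30: continue
        f=np.polyfit(Q[k,1-a],Q[k,a],1); r=Q[k,a]-np.polyval(f,Q[k,1-a]); kk=abs(r)<2*np.median(abs(r))+.001
        f=np.polyfit(Q[k,1-a][kk],Q[k,a][kk],1);print(n,nm,k.sum(),'offset',round(f[1]*1000,1),'slope deg',round(np.degrees(np.arctan(f[0])),2))
    top=(abs(z-.168)<.004);q=Q[top]
    print(n,'lidtop x',np.percentile(q[:,0],[.5,2,98,99.5]).round(4),'y',np.percentile(q[:,1],[.5,2,98,99.5]).round(4))
    iso=(abs(z-.198)<.004)&(abs(Q[:,0]+.1)<.05)&(abs(Q[:,1]+.095)<.05);q=Q[iso];print('iso top',iso.sum(),q.mean(0).round(4),q.min(0).round(4),q.max(0).round(4))
    hd=(z>.2)&(abs(Q[:,0]+.02)<.03);q=Q[hd];print('handle',hd.sum(),q.mean(0).round(4),q.min(0).round(4),q.max(0).round(4))
    hs=(abs(Q[:,1]-.085)<.03)&(z>.172)&(Q[:,0]<0)
    for x in range(-145,0,10):
        k=hs&(Q[:,0]*1000>=x)&(Q[:,0]*1000<x+10)
        if k.sum():print('  hasp x',x,'z',np.percentile(z[k],[5,50,99]).round(4),'y',Q[k,1].min().round(3),Q[k,1].max().round(3))
E
python3 fit2.py
```

```text
scene back 1471 offset 146.9 slope deg 0.13
scene right 1564 offset -165.4 slope deg -0.18
scene lidtop x [-0.1042 -0.065   0.1446  0.147 ] y [-0.1657 -0.162   0.1618  0.1694]
iso top 41 [-0.0978 -0.0926] [-0.1347 -0.0991] [-0.0662 -0.0841]
handle 100 [-0.02   -0.0511] [-0.0279 -0.1037] [-0.0125  0.0086]
  hasp x -135 z [0.1729 0.1882 0.2042] y 0.077 0.099
  hasp x -125 z [0.1733 0.1752 0.193 ] y 0.078 0.092
  hasp x -115 z [0.1733 0.1779 0.188 ] y 0.081 0.088
  hasp x -105 z [0.1725 0.174  0.1884] y 0.07 0.104
  hasp x -95 z [0.1729 0.1782 0.1861] y 0.07 0.104
  hasp x -85 z [0.1723 0.1736 0.1747] y 0.068 0.108
  hasp x -75 z [0.1722 0.1728 0.1744] y 0.071 0.106
  hasp x -65 z [0.1725 0.1738 0.1749] y 0.076 0.105
  hasp x -55 z [0.1722 0.1738 0.1763] y 0.067 0.104
  hasp x -45 z [0.1722 0.1728 0.1734] y 0.078 0.092
  hasp x -35 z [0.1725 0.1725 0.1725] y 0.079 0.079
  hasp x -25 z [0.1734 0.1734 0.1734] y 0.068 0.068
  hasp x -15 z [0.1723 0.1725 0.1728] y 0.088 0.097
side front 990 offset -148.1 slope deg 0.12
side right 2597 offset -167.2 slope deg -0.22
side lidtop x [-0.1256 -0.0955  0.14    0.1434] y [-0.1681 -0.1649  0.1597  0.166 ]
iso top 62 [-0.101  -0.0947] [-0.1351 -0.1019] [-0.0691 -0.0857]
handle 100 [-0.0254 -0.055 ] [-0.0304 -0.1073] [-0.0164  0.0119]
  hasp x -135 z [0.1736 0.1884 0.2039] y 0.072 0.098
  hasp x -125 z [0.1724 0.1729 0.1749] y 0.08 0.098
  hasp x -115 z [0.1729 0.1752 0.1854] y 0.075 0.091
  hasp x -105 z [0.1725 0.1843 0.1884] y 0.067 0.093
  hasp x -95 z [0.1724 0.1747 0.1869] y 0.071 0.105
  hasp x -85 z [0.1726 0.1733 0.1744] y 0.07 0.098
  hasp x -75 z [0.1723 0.1729 0.1753] y 0.067 0.102
  hasp x -65 z [0.1721 0.1736 0.1752] y 0.068 0.098
  hasp x -55 z [0.173  0.1739 0.1764] y 0.067 0.103
  hasp x -45 z [0.1722 0.1723 0.1726] y 0.071 0.099
  hasp x -25 z [0.1728 0.1729 0.1743] y 0.069 0.079
```

```bash
cat >> h.py <<'E'
from scipy.spatial.transform import Rotation as Rot
CX,CY,YAW=.5397,.134,np.radians(-.75)
def W(x,y,z):  # chest mm -> world m
    x,y,z=x/1000,y/1000,z/1000
    c,s=np.cos(YAW),np.sin(YAW);return np.array([CX+c*x-s*y,CY+s*x+c*y,z])
def toC(P):
    P=np.atleast_2d(P);c,s=np.cos(YAW),np.sin(YAW);d=P[:,:2]-[CX,CY]
    return np.c_[d@np.array([[c,-s],[s,c]]),P[:,2]]*1000
def Q(a,tilt=0,axis=(0,1,0)):
    "tool down, jaw direction at world angle a (rad); optional tilt (rotation vector axis*tilt in world)"
    z=np.array([0,0,-1.]);y=np.array([np.cos(a),np.sin(a),0]);x=np.cross(y,z)
    R=Rot.from_matrix(np.c_[x,y,z]);R=Rot.from_rotvec(np.array(axis)*tilt)*R
    q=R.as_quat();return np.array([q[3],q[0],q[1],q[2]])
def st():
    o=telemetry.observe();print('t',round(o['t'],2),'tcp',np.round(o['tcp_pos'],4),'F',np.round(o['ft_force'],1),'open',round(o['opening'],3),'q6',round(o['q'][5],2));return o
E
python3 - <<'E'
from h import *
def t(n,p,a,**k):
    q=planner.ik(p,Q(a,**k));print(n,np.round(np.degrees(a)),None if q is None else np.round(q,2))
for d in (0,90,180,270,-90): t('iso',W(-100,-95,167),np.radians(d)+YAW)
for d in (90,-90): t('tab0',W(-130.5,85,180),np.radians(d)+YAW);t('tab1',W(26.5,85,180),np.radians(d)+YAW)
for d in (0,180):
  t('handle0',W(-22.5,-50,189),np.radians(d)+YAW)
  for L in (60,80,85,90,95):
    r=np.radians(L);t('handle%d'%L,W(147.5-170*np.cos(r)+71*np.sin(r),-50,137+170*np.sin(r)+71*np.cos(r)-19),np.radians(d)+YAW)
E
```

```text
iso -1.0 [ 0.01 -0.35  1.68 -0.    1.8   0.03]
iso 89.0 [ 0.01 -0.35  1.68 -0.    1.8  -1.54]
iso 179.0 None
iso 269.0 [ 0.01 -0.35  1.68 -0.    1.8   1.6 ]
iso -91.0 [ 0.01 -0.35  1.68 -0.    1.8   1.6 ]
tab0 89.0 [ 0.42 -0.27  1.6  -0.    1.81 -1.14]
tab1 89.0 [ 0.31  0.11  1.24 -0.    1.79 -1.25]
tab0 -91.0 [ 0.42 -0.27  1.6  -0.    1.81  2.  ]
tab1 -91.0 [ 0.31  0.11  1.24 -0.    1.79  1.9 ]
handle0 -1.0 [ 0.1  -0.12  1.45 -0.    1.81  0.11]
handle60 -1.0 [ 0.07  0.34  0.75 -0.    2.04  0.09]
handle80 -1.0 [ 0.07  0.57  0.46 -0.    2.11  0.08]
handle85 -1.0 [ 0.06  0.63  0.39 -0.    2.12  0.08]
handle90 -1.0 [ 0.06  0.7   0.31 -0.    2.14  0.08]
handle95 -1.0 [ 0.06  0.76  0.22 -0.    2.16  0.07]
handle0 179.0 None
handle60 179.0 None
handle80 179.0 None
handle85 179.0 None
handle90 179.0 None
handle95 179.0 None
```

```bash
python3 - <<'E'
from h import *
arm.move_l([.171,.575,.33],rate=.3)
a=-np.pi/2+YAW
arm.reach(W(-100,-95,300),Q(a)); st()
arm.command_gripper(.45)
s=snap('wrist','w1')
arm.move_l(W(-100,-95,240),rate=.2)
print(arm.move_l(W(-100,-95,170),rate=.1,f_stop=8)); st()
arm.command_gripper(0,grip_force=25); st()
E
```

```text
t 3.98 tcp [0.4385 0.0408 0.2999] F [-0.7  0.2  0.7] open 1.003 q6 1.6
False
t 6.22 tcp [0.4388 0.0403 0.1709] F [-0.   0.4 -0.2] open 0.449 q6 1.6
t 6.76 tcp [0.4388 0.0434 0.1706] F [ 0.5 10.9  1.6] open 0.147 q6 1.6
```

View pics/w1.png

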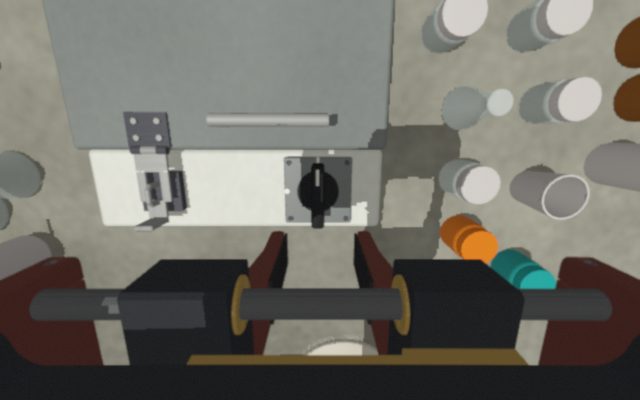

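```bash
python3 - <<'E'
from h import *
p=telemetry.observe()['tcp_pos']
for dy in (.003,.004):
    arm.move_l(W(-100,-95,170)+[0,dy,0],rate=.02); print(dy);st()
E
```

```text
0.003
t 7.06 tcp [0.4387 0.0436 0.1705] F [0.2 1.  3.3] open 0.152 q6 1.61
0.004
t 7.31 tcp [0.4387 0.0437 0.1705] F [ 0.6 -2.8  4.1] open 0.149 q6 1.61
```

```bash
sed -i 's/^CX,CY,YAW=.*/CX,CY,YAW=.5397,.1370,np.radians(-.75)/' h.py; python3 - <<'E'
from h import *
for d in (-60,-30,0):
    arm.reach(W(-100,-95,170),Q(np.radians(d)+YAW)); st()
arm.command_gripper(.45); st()
arm.move_l(W(-100,-95,300),rate=.25)
s=snap('side');c=s['pixels'][120:220,220:360];cv2.imwrite('pics/c3.png',cv2.resize(c,None,fx=5,fy=5))
E
```

```text
t 7.88 tcp [0.4387 0.0436 0.1705] F [1.5 1.6 4.5] open 0.15 q6 1.08
t 8.44 tcp [0.4388 0.0436 0.1705] F [1.  0.8 4.9] open 0.146 q6 0.56
t 9.01 tcp [0.4388 0.0435 0.1705] F [2.1 0.7 5.5] open 0.149 q6 0.04
t 9.62 tcp [0.4384 0.0433 0.1699] F [-0.3  0.2 -0.4] open 0.449 q6 0.03
```

View pics/c3.png

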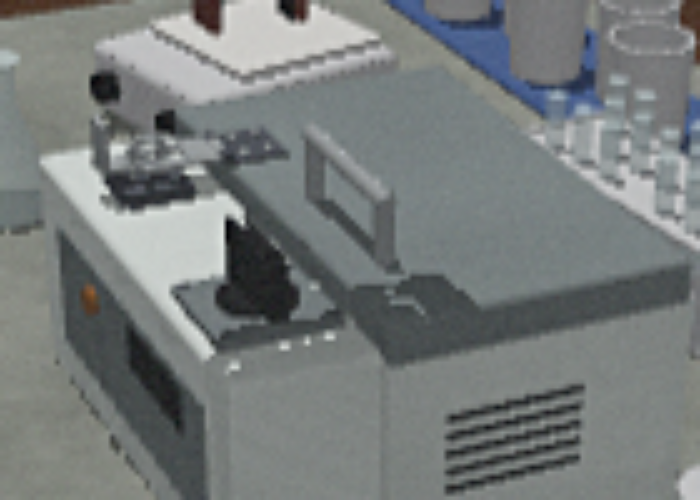

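Isolator bar now lies across the ledge (off). Next is the hasp, gripped by the tab's side edges so it can pivot in the pads.

```bash
cat >> h.py <<'E'
def tab(th,L=78,u=20):
    c,s=np.cos(th),np.sin(th);return -52.5-L*c+u*s, 171+L*s+u*c
E
python3 - <<'E'
from h import *
a=np.pi/2+YAW
x,z=tab(0)
arm.reach(W(x,85,290),Q(a)); arm.command_gripper(.4)
s=snap('wrist','w2')
arm.move_l(W(x,85,215),rate=.2)
print(arm.move_l(W(x,85,z-10),rate=.1,f_stop=6)); st()
arm.command_gripper(0,grip_force=10); st()
E
```

```text
False
t 12.79 tcp [0.4105 0.2238 0.1817] F [-1.2 -0.2 -0.2] open 0.399 q6 -1.13
t 13.47 tcp [0.4103 0.2237 0.181 ] F [-0.2  0.5 -0.4] open 0.007 q6 -1.13
```

View pics/w2.png

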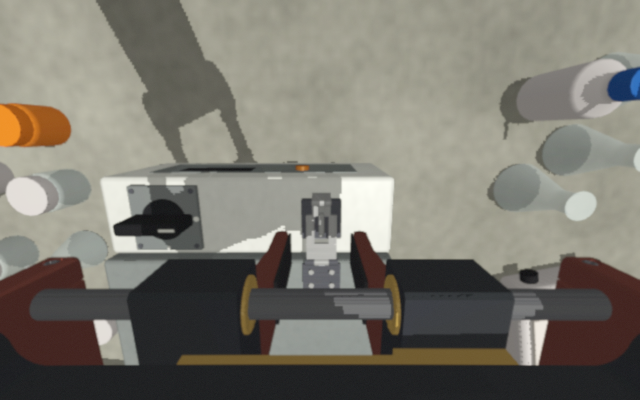

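```bash
python3 - <<'E'
from h import *
s=snap('side');c=s['pixels'][100:200,210:330];cv2.imwrite('pics/c4.png',cv2.resize(c,None,fx=6,fy=5))
print(proj(s,[W(-130.5,85,191),telemetry.observe()['tcp_pos']]))
E
```

```text
[[239.02993929 147.12457229]
 [239.216884   150.10972791]]
```

View pics/c4.png

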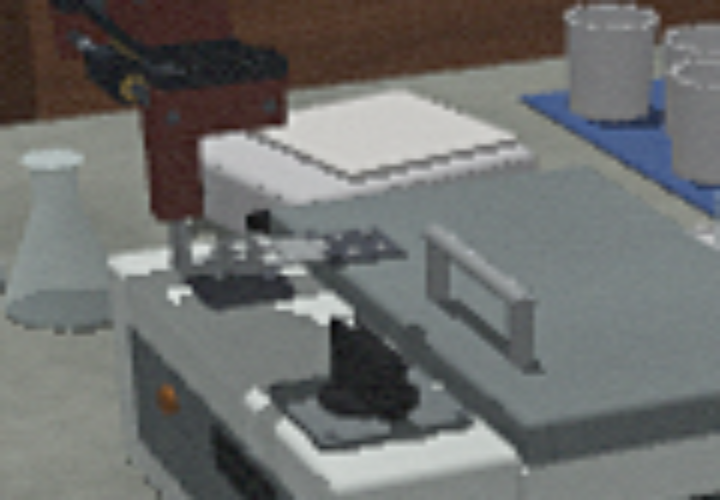

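```bash
python3 - <<'E'
from h import *
for n in('side','scene'):
    s=snap(n);vs,us=np.mgrid[0:400,0:640];vs=vs.ravel();us=us.ravel()
    P=unproj(s,us,vs);C=toC(P)
    k=(abs(C[:,0]+130)<40)&(abs(C[:,1]-85)<30)&(C[:,2]>165)&(C[:,2]<260)
    col=s['pixels'].reshape(-1,3)[k].astype(int);C=C[k]
    red=(col[:,2]>col[:,1]+25)
    print(n,'red',red.sum(),C[red].min(0).round(),C[red].max(0).round())
    g=~red&(C[:,0]<-118)&(C[:,2]<215)
    for r in C[g][::4]: print(r.round())
    if n=='scene': 
        p=proj(s,[W(-130,85,191)])[0].astype(int);c=s['pixels'][p[1]-50:p[1]+50,p[0]-60:p[0]+60];cv2.imwrite('pics/c5.png',cv2.resize(c,None,fx=6,fy=5))
E
```

```text
side red 22 [-143.   68.  210.] [-120.   90.  258.]
[-140.   92.  210.]
[-137.   72.  214.]
[-142.   78.  209.]
[-127.   73.  209.]
[-136.   77.  205.]
[-132.   81.  200.]
[-132.   80.  197.]
[-133.   78.  194.]
[-133.   78.  191.]
[-132.   83.  186.]
[-132.   81.  183.]
[-133.   79.  181.]
[-118.   86.  175.]
[-128.   77.  178.]
[-131.   78.  174.]
[-120.   72.  175.]
[-126.   74.  171.]
scene red 13 [-133.   72.  213.] [-118.   78.  257.]
[-144.   78.  213.]
[-122.   87.  213.]
[-125.   74.  212.]
[-126.   75.  208.]
[-131.   82.  200.]
[-128.   78.  198.]
[-128.   78.  194.]
[-129.   80.  189.]
[-129.   80.  185.]
[-128.   79.  181.]
[-127.   79.  178.]
[-131.   72.  174.]
[-126.   88.  171.]
[-120.   76.  173.]
```

View pics/c5.png

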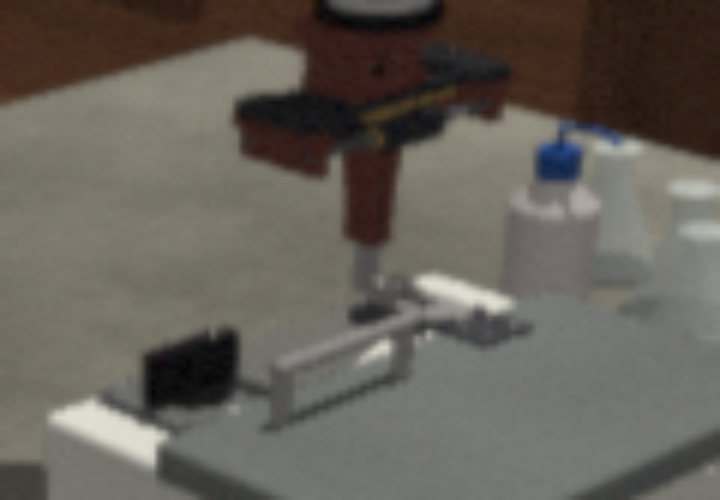

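```bash
python3 - <<'E'
from h import *
arm.command_gripper(.4); arm.move_l(W(-130.5,85,240),rate=.2); arm.command_gripper(0)
o=st();tc=np.array(o['tcp_pos'])
from math import *
for n in('side','scene'):
    s=snap(n);p=proj(s,[tc])[0];print(n,p)
    i=p.astype(int);c=s['pixels'][i[1]-40:i[1]+40,i[0]-50:i[0]+50].copy();c=cv2.resize(c,None,fx=7,fy=7,interpolation=cv2.INTER_NEAREST)
    cv2.circle(c,(int((p[0]-i[0]+50)*7),int((p[1]-i[1]+40)*7)),5,(0,255,0),-1);cv2.imwrite('pics/d_%s.png'%n,c)
s=snap('wrist','w3')
E
```

```text
t 15.47 tcp [0.4103 0.2237 0.24  ] F [-0.4 -0.7  0.4] open 0.007 q6 -1.13
side [238.09572826 132.2270216 ]
scene [371.25354603 134.70022856]
```

View pics/d_side.png

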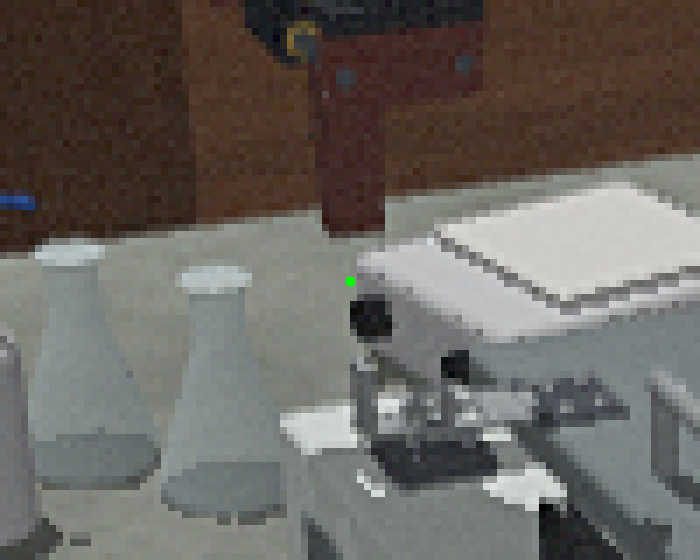

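View pics/d_scene.png

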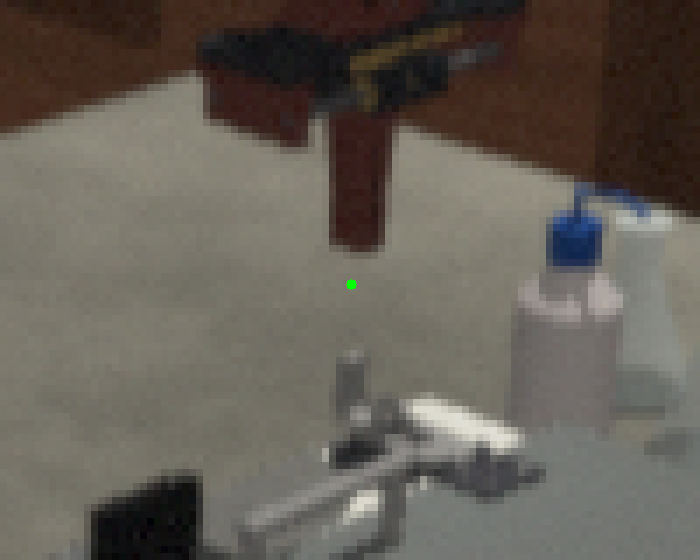

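The reported TCP sits about 20 mm below the visible fingertips (tips at crop row 235, dot at 282), so the fingers shut above the tab. I'll calibrate this by touching the ledge lightly.

```bash
python3 - <<'E'
from h import *
a=np.pi/2+YAW
arm.move_l(W(-110,10,240),rate=.25)
arm.move_l(W(-110,10,160),rate=.15,f_stop=5);st()
r=arm.move_l(W(-110,10,105),rate=.02,f_stop=4);print(r);o=st()
arm.move_l(W(-110,10,240),rate=.2)
E
```

```text
t 16.76 tcp [0.43   0.1489 0.1609] F [-0.7 -0.5 -0.2] open 0.008 q6 -1.3
True
t 18.45 tcp [0.4298 0.1484 0.1244] F [0.1 0.1 3.3] open 0.006 q6 -1.3
```

```bash
cat >> h.py <<'E'
D=25.
def T(x,y,ztip): return W(x,y,ztip-D)
E
python3 - <<'E'
from h import *
a=np.pi/2+YAW
x,z=tab(0)
arm.command_gripper(.4)
arm.move_l(T(x,85,250),rate=.25)
print(arm.move_l(T(x,85,z-10),rate=.1,f_stop=6)); st()
arm.command_gripper(0,grip_force=10); st()
E
```

```text
False
t 21.21 tcp [0.4106 0.2237 0.1568] F [ 0.3  0.3 -0.3] open 0.398 q6 -1.13
t 21.6 tcp [0.4105 0.2239 0.1564] F [-0.3  0.9 -0.4] open 0.228 q6 -1.13
```

Gripped (0.228 × 88 = 20 mm) with almost no side force, so y is right. Now I'll swing it.

```bash
python3 - <<'E'
from h import *
for i,th in enumerate(np.radians(np.arange(10,151,10))):
    x,z=tab(th); arm.move_l(T(x,85,z-10),rate=.1)
    if i%3==2: st()
st()
s=snap('side');c=s['pixels'][80:200,210:350];cv2.imwrite('pics/c6.png',cv2.resize(c,None,fx=5,fy=5))
E
```

```text
t 22.48 tcp [0.4309 0.2236 0.1923] F [ 0.8  1.5 -0.4] open 0.226 q6 -1.15
t 23.35 tcp [0.4666 0.2231 0.2135] F [-0.2  2.7 -1.1] open 0.226 q6 -1.18
t 24.23 tcp [0.5088 0.2225 0.2144] F [0.9 3.1 2.6] open 0.223 q6 -1.21
t 25.1 tcp [0.546  0.222  0.1927] F [4.1 3.8 3.9] open 0.226 q6 -1.23
t 25.98 tcp [0.5669 0.2217 0.1541] F [ 5.7  4.5 -0. ] open 0.225 q6 -1.24
t 25.98 tcp [0.5669 0.2217 0.1541] F [ 5.7  4.5 -0. ] open 0.225 q6 -1.24
```

View pics/c6.png

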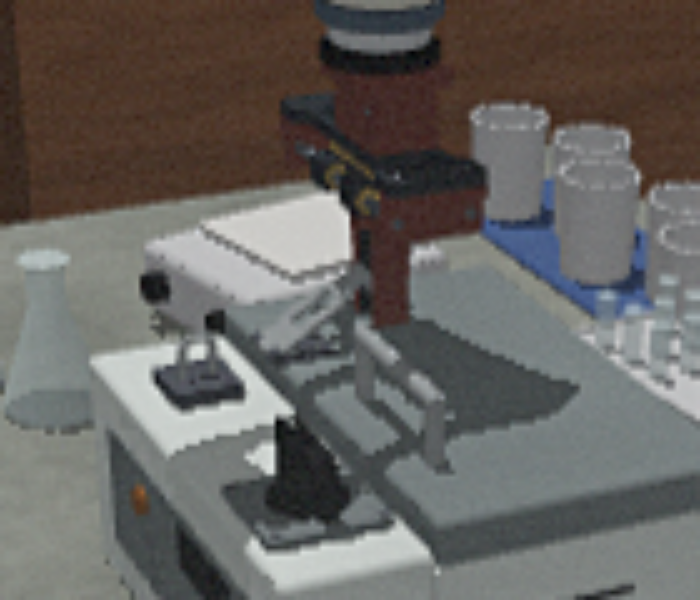

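```bash
cat >> h.py <<'E'
def hnd(th):
    c,s=np.cos(th),np.sin(th);return 147.5-170*c+71*s, 137+170*s+71*c
E
python3 - <<'E'
from h import *
arm.command_gripper(.45); p=np.array(telemetry.observe()['tcp_pos']); p[2]=.265
arm.move_l(p,rate=.25)
x,z=hnd(0)
arm.reach(T(x,-50,290),Q(YAW)); arm.command_gripper(.4)
s=snap('side');c=s['pixels'][80:200,210:350];cv2.imwrite('pics/c7.png',cv2.resize(c,None,fx=5,fy=5))
print(arm.move_l(T(x,-50,z-19),rate=.15,f_stop=6)); st()
arm.command_gripper(0,grip_force=25); st()
E
```

```text
False
t 29.56 tcp [0.517  0.0873 0.1652] F [0.4 0.2 0.6] open 0.403 q6 0.12
t 30.06 tcp [0.5168 0.0873 0.1646] F [0.7 0.3 2. ] open 0.13 q6 0.12
```

View pics/c7.png

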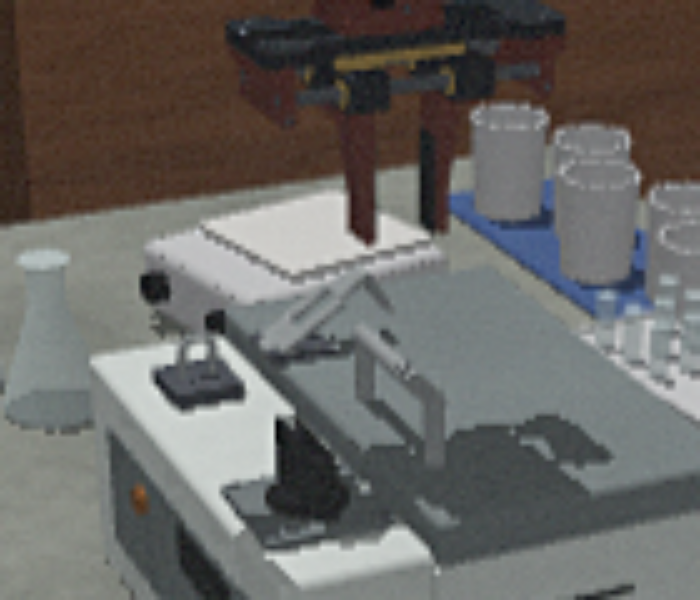

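The hasp is lying back, staple clear, and the bar is gripped (0.13 × 88 ≈ 12 mm). Now the lid.

```bash
python3 - <<'E'
from h import *
for th in range(4,89,4):
    x,z=hnd(np.radians(th)); arm.move_l(T(x,-50,z-19),rate=.1)
    o=telemetry.observe()
    if th%12==0: print(th,np.round(o['ft_force'],1),round(o['opening'],3))
    if np.linalg.norm(o['ft_force'])>50: print('stop',th,o['ft_force']);break
st()
s=snap('side','s2');s=snap('scene','sc2')
E
```

```text
12 [-6.6 -0.1 -0.9] 0.126
24 [-10.6  -0.6   3.9] 0.125
36 [-9.5 -0.9  8. ] 0.127
48 [-8.1  0.1 10.8] 0.128
60 [-3.9 -0.8 10.7] 0.13
72 [ 0.5 -1.4  8.1] 0.128
84 [ 3.4 -0.8  5.3] 0.127
t 36.11 tcp [0.7538 0.0837 0.2674] F [ 5.6 -0.   3.6] open 0.13 q6 0.08
```

View pics/s2.png

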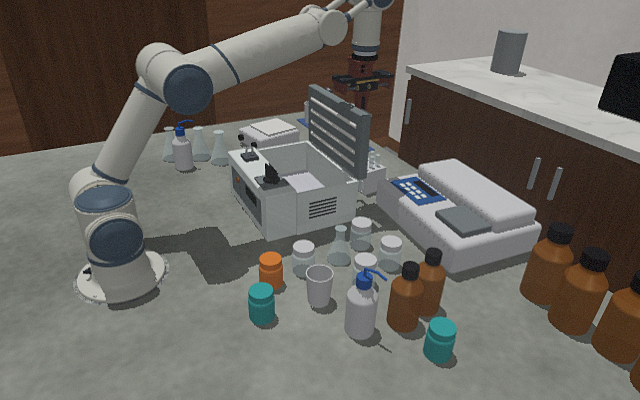

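View pics/sc2.png

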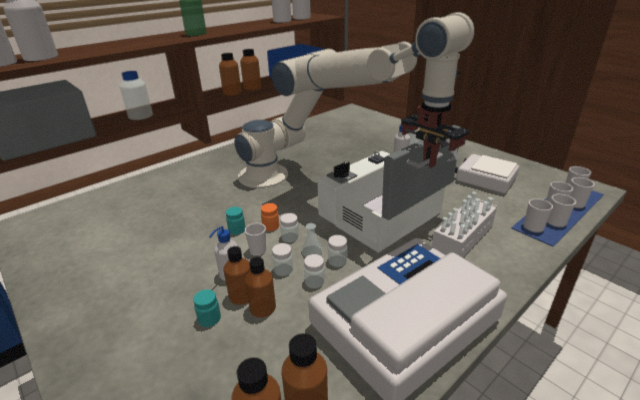

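```bash
cat >> h.py <<'E'
def jars(ns=('scene','side'),verbose=True,tgt='jar1'):
    L=[]
    for n in ns:
        s=snap(n)
        for d in imaging.outline_of(s,tgt):
            vs,us=np.nonzero(cv2.dilate(d['mask'].astype(np.uint8),np.ones((3,3))));P=unproj(s,us,vs)
            px=s['pixels'][vs,us].astype(int)
            k=(P[:,2]>.060)&(P[:,2]<.084)&(px.min(1)>150)&(px.max(1)-px.min(1)<40)
            if k.sum()<60: continue
            Z=P[k]; med=np.median(Z[:,:2],0); Z=Z[np.linalg.norm(Z[:,:2]-med,axis=1)<.045]
            # top face only
            t=Z[Z[:,2]>.077]
            if len(t)<30: continue
            c,r=cv2.minEnclosingCircle((t[:,:2]*1000).astype(np.float32))
            L.append((n,round(d['p'],2),np.round(c,1),round(r,1),len(t),np.round(d['box'][:2]).astype(int)))
    if verbose:
        for l in L: print(*l)
    return L
E
python3 - <<'E'
from h import *
arm.command_gripper(.4)
p=np.array(telemetry.observe()['tcp_pos']);
for z in (.37,.36,.35,.345):
    try: arm.move_l([p[0],p[1],z],rate=.2);break
    except arm.Unreachable: print('unre',z)
arm.reach([.55,-.1,.36],Q(YAW)); st()
s=snap('side');c=s['pixels'][70:320,220:440];cv2.imwrite('pics/c8.png',cv2.resize(c,None,fx=3,fy=2.4,interpolation=cv2.INTER_CUBIC))
jars()
E
```

```text
unre 0.37
unre 0.36
unre 0.35
unre 0.345
t 37.9 tcp [ 0.5505 -0.0996  0.3592] F [ 0.3 -0.5 -0.6] open 0.401 q6 -0.23
scene 0.83 [ 625.4 -157.9] 27.1 99 [339 251]
scene 0.73 [ 646.6 -269.2] 27.6 181 [316 273]
scene 0.67 [ 535.7 -311.7] 23.0 57 [282 260]
side 0.9 [ 536.3 -309.9] 24.7 88 [364 270]
side 0.8 [ 644.7 -271.4] 28.6 166 [391 255]
side 0.64 [ 624.4 -156.9] 26.0 92 [361 233]
```

View pics/c8.png

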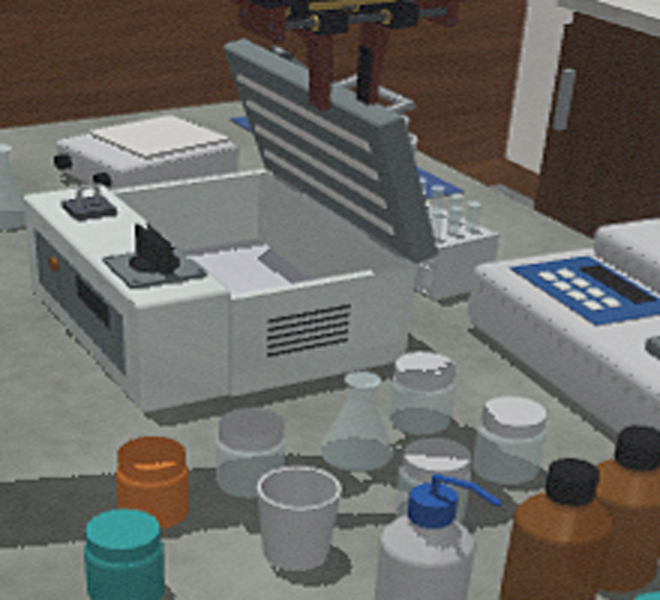

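```bash
sed -i 's/px.min(1)>150/px.min(1)>85/' h.py; python3 - <<'E'
from h import *
arm.reach([.50,.1,.36],Q(YAW))
jars()
for n in('scene','side'):
    s=snap(n);vs,us=np.mgrid[0:400,0:640];vs=vs.ravel();us=us.ravel()
    C=toC(unproj(s,us,vs));
    for z0 in (180,220,260,300,325):
        k=(abs(C[:,2]-z0)<8)&(abs(C[:,1])<165)&(C[:,0]>60)&(C[:,0]<260)&(abs(C[:,1]+100)<40)
        if k.sum()>5: print(n,z0,k.sum(),np.percentile(C[k,0],[10,50,90]).round())
E
```

```text
scene 0.92 [ 542.8 -303.7] 28.9 174 [285 259]
scene 0.84 [ 625.4 -157.3] 28.8 151 [339 251]
scene 0.62 [ 645.7 -269. ] 29.2 190 [315 272]
scene 0.59 [ 427.3 -190. ] 29.8 125 [290 228]
side 0.92 [ 540. -307.] 29.2 235 [366 269]
side 0.81 [ 426.1 -190.8] 29.5 216 [303 260]
side 0.68 [ 623.  -158.8] 28.7 162 [362 234]
side 0.33 [594.3 -35.1] 41.6 45 [299 164]
scene 180 96 [163. 166. 169.]
scene 220 95 [151. 154. 157.]
scene 260 104 [140. 142. 145.]
scene 300 73 [127. 129. 133.]
scene 325 205 [103. 123. 170.]
side 180 64 [132. 134. 136.]
side 220 67 [120. 122. 124.]
side 260 75 [108. 111. 112.]
side 300 72 [ 97.  99. 101.]
side 325 180 [ 93. 101. 165.]
```

The wall slope (37 mm over 120 mm) puts the lid at about 73°, because my exit move dragged it. I'll push it further back with closed fingertips at its front edge.

```bash
cat >> h.py <<'E'
def lidang():
    for n in('scene','side'):
        s=snap(n);vs,us=np.mgrid[0:400,0:640];vs=vs.ravel();us=us.ravel()
        C=toC(unproj(s,us,vs));k=(C[:,2]>190)&(C[:,2]<310)&(abs(C[:,1]+100)<40)&(C[:,0]>60)&(C[:,0]<260)
        f=np.polyfit(C[k,2],C[k,0],1);r=C[k,0]-np.polyval(f,C[k,2]);kk=abs(r)<2*np.median(abs(r))+.5
        f=np.polyfit(C[k,2][kk],C[k,0][kk],1);print(n,'lid deg',round(90+np.degrees(np.arctan(f[0])),1),k.sum())
E
python3 - <<'E'
from h import *
lidang()
arm.command_gripper(0)
arm.reach(T(20,0,310),Q(np.pi/2+YAW))
print(arm.move_l(T(60,0,305),rate=.2,f_stop=15))
print(arm.move_l(T(131,0,305),rate=.07,f_stop=25)); st()
arm.move_l(T(40,0,310),rate=.2)
arm.reach([.45,.1,.36],Q(YAW))
lidang()
E
```

```text
scene lid deg 73.1 727
side lid deg 73.1 411
False
False
t 42.94 tcp [0.6708 0.1352 0.2797] F [-0.3 -0.1  0.6] open 0.005 q6 -1.41
scene lid deg 88.7 620
side lid deg 88.3 545
```

Lid now at 88.5°. Four white-capped candidates in scene pixels: (290,228), (285,259), (315,272), (339,251). All are white and jar-shaped, and no other white ones stand on the bench; orange (270,217), turquoise (235,222) and (206,308) are excluded. Confirming with one crop.

```bash
cat >> h.py <<'E'
def pick_place(px,py,slot_y,slot_x=25,a=np.pi/2):
    r=lambda x,y,zt:[x,y,(zt-D)/1000]
    arm.command_gripper(1.0)
    arm.reach(r(px,py,200),Q(a+YAW))
    hit=arm.move_l(r(px,py,51),rate=.15,f_stop=6); o=st()
    if hit: print('HIT on the way down'); return False
    arm.command_gripper(0,grip_force=25); o=st()
    if o['opening']<.5: print('no jar'); return False
    arm.move_l(r(px,py,281),rate=.25)
    o=st()
    if o['opening']<.5: print('lost'); return False
    arm.move_l(r(.55,-.18,285),rate=.3)
    arm.reach(T(slot_x,slot_y,285),Q(YAW))
    arm.move_l(T(slot_x,slot_y,105),rate=.2)
    hit=arm.move_l(T(slot_x,slot_y,79.),rate=.04,f_stop=4); o=st(); print('touch',hit)
    arm.command_gripper(.82); 
    arm.move_l(T(slot_x,slot_y,285),rate=.25)
    return True
E
python3 - <<'E'
from h import *
s=snap('scene');c=s['pixels'][190:310,190:370];cv2.imwrite('pics/c9.png',cv2.resize(c,None,fx=4,fy=4,interpolation=cv2.INTER_CUBIC))
print([ [round(float(v),2) for v in q] if (q:=planner.ik(p,Q(a))) is not None else None for p,a in [(T(25,112,80),YAW),(T(25,-112,80),YAW),([.645,-.27,.026],np.pi/2+YAW),([.645,-.27,.256],np.pi/2+YAW),([.427,-.19,.026],np.pi/2+YAW),([.55,-.18,.26],np.pi/2+YAW)]])
E
```

```text
[[0.36, 0.16, 1.41, -0.0, 1.57, 0.37], [-0.02, 0.01, 1.56, -0.0, 1.57, -0.0], [-0.45, 0.39, 1.19, -0.0, 1.56, -2.0], [-0.45, 0.41, 0.76, -0.0, 1.98, -2.0], [-0.49, -0.24, 1.85, -0.0, 1.53, -2.05], [-0.38, 0.06, 1.15, -0.0, 1.93, -1.93]]
```

View pics/c9.png

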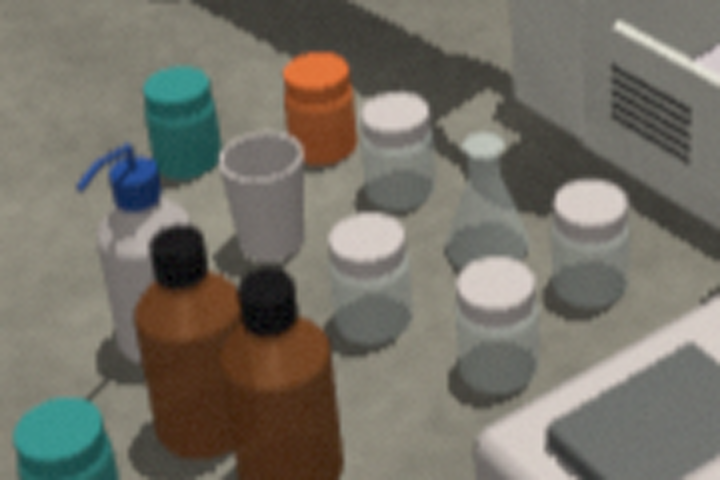

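```bash
sed -i 's/arm.reach(r(px,py,200)/arm.reach(r(px,py,260)/' h.py; python3 - <<'E'
from h import *
print(pick_place(.6242,-.158,112)); st()
jars()
s=snap('scene','sc3');s=snap('side','s3')
E
```

```text
t 49.75 tcp [ 0.6249 -0.1582  0.0274] F [ 0.3 -0.5  0.8] open 1.0 q6 -1.86
t 50.32 tcp [ 0.6245 -0.1573  0.0264] F [0.  4.2 2.2] open 0.669 q6 -1.86
t 51.38 tcp [ 0.6238 -0.1581  0.2537] F [-1.  -0.5 -3.7] open 0.674 q6 -1.86
t 55.41 tcp [0.5659 0.2486 0.0553] F [1.2 0.2 2.7] open 0.676 q6 0.37
touch True
True
t 56.82 tcp [0.5659 0.2486 0.2584] F [ 0.2  0.1 -0.6] open 0.817 q6 0.37
scene 0.9 [ 542.4 -305.5] 29.1 169 [282 259]
scene 0.8 [ 428.7 -189.1] 28.3 125 [291 228]
scene 0.75 [ 646.2 -269.5] 28.7 192 [315 275]
side 0.96 [ 539.6 -307.5] 27.8 229 [366 270]
side 0.81 [ 427.4 -191.7] 29.2 210 [301 261]
side 0.76 [565.8 230.2] 26.8 30 [282 169]
side 0.64 [ 644.  -270.4] 29.0 190 [392 255]
```

View pics/s3.png

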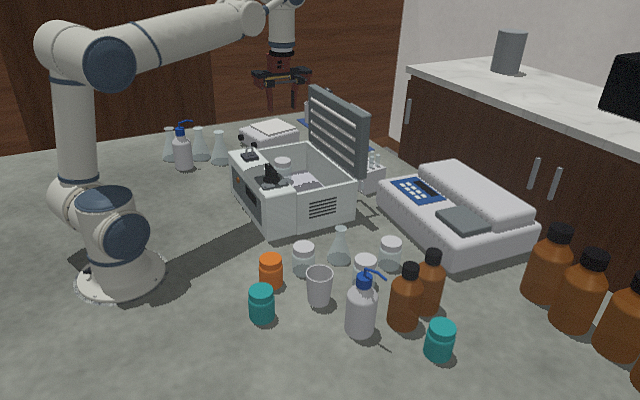

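Jar in the cavity, cap at (283,162), upright. On to the others, re-measuring before each pick.

```bash
python3 - <<'E'
from h import *
for tgt,slot in (((645,-270),37),((541,-306),-37)):
    L=[l for l in jars() if np.linalg.norm(l[2]-tgt)<60 and 26<l[3]<31]
    c=np.mean([l[2] for l in L],0)/1000; print('target',c,len(L))
    if not pick_place(c[0],c[1]+.001,slot): break
st();jars()
s=snap('side','s4')
E
```

```text
scene 0.93 [ 426.5 -191.4] 30.1 126 [290 228]
scene 0.81 [ 645.2 -270.1] 28.2 185 [315 272]
scene 0.64 [ 541.4 -305.7] 28.8 169 [284 260]
side 0.92 [ 540.7 -307.1] 29.3 227 [365 267]
side 0.66 [565.8 237.6] 27.6 30 [281 169]
side 0.66 [ 643.2 -271.4] 29.9 191 [391 254]
side 0.58 [ 426.2 -192.8] 29.2 214 [302 262]
target [ 0.6442  -0.27075] 2
t 61.38 tcp [ 0.6449 -0.2701  0.0275] F [-0.8  0.4 -0. ] open 1.004 q6 -2.0
t 61.94 tcp [ 0.6444 -0.2693  0.0263] F [-0.9  2.7  1.8] open 0.673 q6 -2.0
t 63.01 tcp [ 0.6439 -0.2698  0.2538] F [ 0.7  0.1 -1.4] open 0.673 q6 -2.0
t 67.12 tcp [0.5644 0.1736 0.0555] F [-1.  -0.8  2.6] open 0.672 q6 0.25
touch True
scene 0.97 [ 427.3 -189.1] 29.7 122 [289 227]
scene 0.74 [ 541. -305.] 29.1 172 [284 259]
side 0.64 [562.6 157.3] 24.7 35 [294 179]
side 0.57 [ 425.6 -190.5] 29.2 212 [303 260]
side 0.57 [ 538.9 -306.3] 29.1 237 [363 269]
target [ 0.53995 -0.30565] 2
t 72.78 tcp [ 0.5406 -0.3051  0.0274] F [ 0.1 -0.5 -0.1] open 1.001 q6 -2.13
t 73.35 tcp [ 0.5401 -0.3041  0.0263] F [-0.7  3.2  2.3] open 0.676 q6 -2.13
t 74.42 tcp [ 0.5396 -0.3046  0.2538] F [-0.1 -0.9 -3.8] open 0.675 q6 -2.13
t 78.41 tcp [0.5635 0.0995 0.0554] F [ 1.1 -0.8  1.9] open 0.674 q6 0.13
touch True
t 79.82 tcp [0.5639 0.0997 0.2583] F [-0.  -0.1 -1. ] open 0.819 q6 0.13
scene 0.93 [ 427.6 -190. ] 28.9 116 [290 227]
side 0.75 [ 427.5 -191.2] 28.4 205 [303 261]
```

View pics/s4.png

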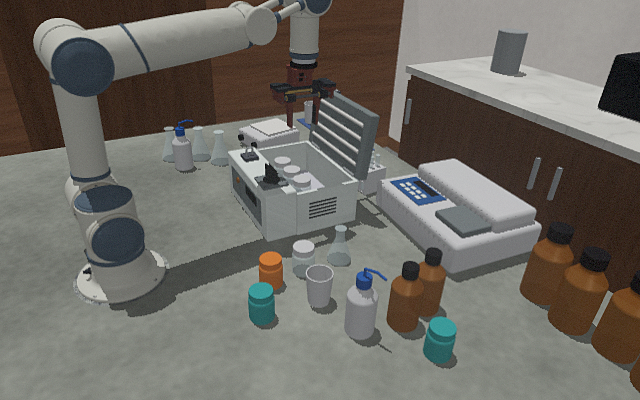

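Three in; last white one at (303,258), between the orange jar (270,270), beaker and flask.

```bash
python3 - <<'E'
from h import *
print(pick_place(.4273,-.1898,-112))
arm.reach([.42,-.05,.36],Q(YAW)); st()
jars();lidang()
s=snap('side','s5');c=s['pixels'][80:240,220:400];cv2.imwrite('pics/c10.png',cv2.resize(c,None,fx=4,fy=3.7,interpolation=cv2.INTER_CUBIC))
s=snap('scene');c=s['pixels'][130:330,180:460];cv2.imwrite('pics/c11.png',cv2.resize(c,None,fx=2.8,fy=2.8,interpolation=cv2.INTER_CUBIC))
E
```

```text
t 83.97 tcp [ 0.4279 -0.1901  0.0271] F [ 0.3 -0.6 -0.2] open 1.001 q6 -2.05
t 84.53 tcp [ 0.4275 -0.1894  0.0263] F [0.4 3.  1.9] open 0.671 q6 -2.05
t 85.6 tcp [ 0.4269 -0.1897  0.2541] F [ 0.4 -1.  -2.5] open 0.674 q6 -2.05
t 89.47 tcp [0.5624 0.0246 0.0555] F [0.  0.3 3. ] open 0.676 q6 -0.0
touch True
True
t 91.67 tcp [ 0.4205 -0.0499  0.3583] F [-0.6 -0.2 -0.2] open 0.819 q6 -0.19
scene lid deg 99.9 597
side lid deg 97.0 609
```

View pics/c10.png

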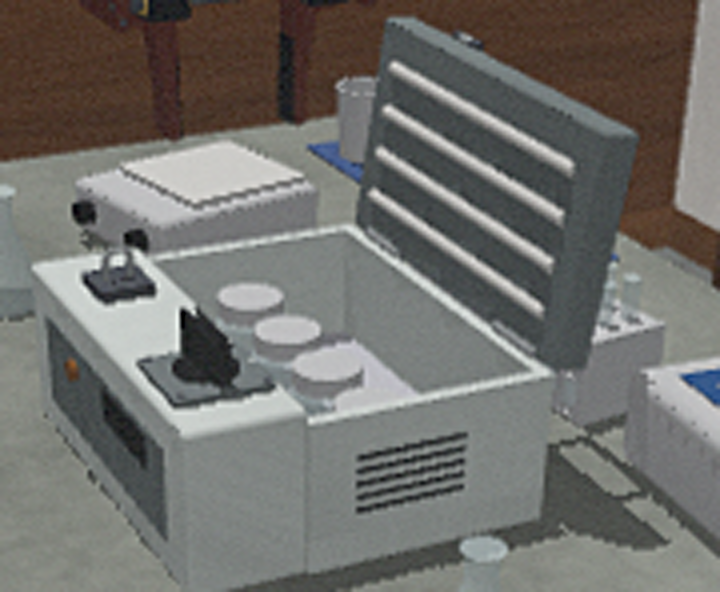

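View pics/c11.png

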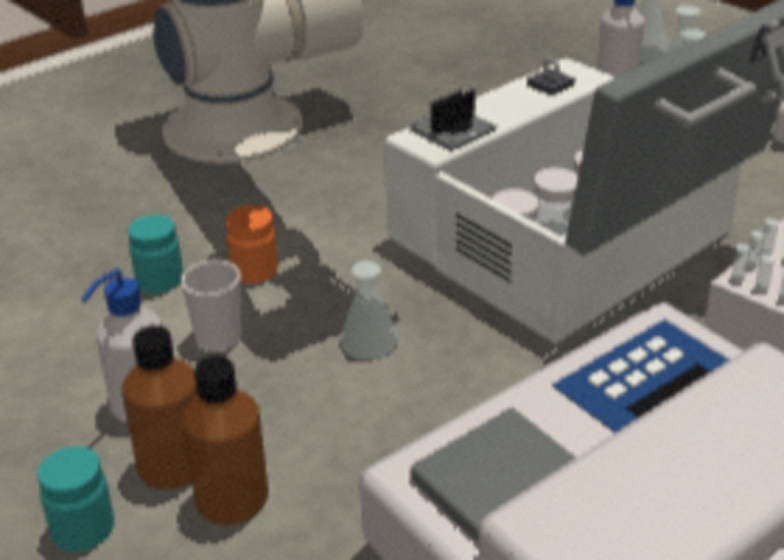

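```bash
python3 - <<'E'
from h import *
s=snap('side');vs,us=np.mgrid[0:400,0:640];C=toC(unproj(s,us.ravel(),vs.ravel()))
for y in (112,37,-37,-112):
    p=proj(s,[W(25,y,110)])[0]; print(y,p.round(), 'crop',((p-[220,80])*[4,3.7]).round())
k=(abs(C[:,2]-110)<4)&(C[:,0]>-50)&(C[:,0]<135)&(abs(C[:,1])<150)
n,lab,stt,cen=cv2.connectedComponentsWithStats(k.reshape(400,640).astype(np.uint8))
for i in range(1,n):
    if stt[i,4]>15:
        m=lab.ravel()==i;print(stt[i,4],C[m].mean(0).round(),cen[i].round())
s=snap('scene');vs,us=np.mgrid[0:400,0:640];C=toC(unproj(s,us.ravel(),vs.ravel()))
k=(abs(C[:,2]-110)<4)&(C[:,0]>-50)&(C[:,0]<135)&(abs(C[:,1])<150)
n,lab,stt,cen=cv2.connectedComponentsWithStats(k.reshape(400,640).astype(np.uint8))
for i in range(1,n):
    if stt[i,4]>15:
        m=lab.ravel()==i;print('sc',stt[i,4],C[m].mean(0).round(),cen[i].round())
E
```

```text
112 [282. 159.] crop [247. 292.]
37 [291. 168.] crop [284. 325.]
-37 [301. 177.] crop [324. 361.]
-112 [312. 188.] crop [367. 399.]
95 [ 23. 106. 109.] [282. 160.]
110 [ 23.  30. 109.] [292. 169.]
128 [ 23. -44. 109.] [301. 179.]
68 [  23. -106.  109.] [310. 187.]
sc 109 [ 26. -42. 109.] [378. 194.]
sc 98 [  26. -110.  109.] [364. 201.]
```

```bash
python3 - <<'E'
from h import *
for a in (0,90,-90):
  for x,z in ((226,385),(226,345),(226,305),(226,295),(232,305)):
    q=planner.ik(T(x,37,z),Q(np.radians(a)+YAW)); print(a,x,z,None if q is None else np.round(q,2))
for th in (60,70,75,80,100):
    x,z=hnd(np.radians(th));print(th,planner.ik(T(x,-50,z-19),Q(YAW)) is not None, planner.ik(T(x,-50,z+60),Q(YAW)) is not None)
E
```

```text
0 226 385 None
0 226 345 None
0 226 305 None
0 226 295 [ 0.18  0.79  0.2  -0.    2.15  0.19]
0 232 305 None
90 226 385 None
90 226 345 None
90 226 305 None
90 226 295 [ 0.18  0.79  0.2  -0.    2.15 -1.38]
90 232 305 None
-90 226 385 None
-90 226 345 None
-90 226 305 None
-90 226 295 [ 0.18  0.79  0.2  -0.    2.15  1.76]
-90 232 305 None
60 True True
70 True True
75 True True
80 True False
100 True False
```

```bash
cat >> h.py <<'E'
def Tt(x,y,zt,tilt):
    "tip position in chest mm with tool tilted outward (points down and +x) by tilt rad -> reported TCP"
    d=np.array([np.sin(tilt),0,-np.cos(tilt)]);return W(x,y,zt)+d*D/1000
def Qt(a,tilt): return Q(a,-tilt,(-np.sin(YAW),np.cos(YAW),0))
E
python3 - <<'E'
from h import *
print(Rot.from_quat(np.roll(Qt(YAW,.3),-1)).as_matrix()[:,2])
for t in (0,10,15,20,25,30):
  tr=np.radians(t);print(t,[(x,z) for x in (170,185,198,205) for z in (300,310,320,350,365) if planner.ik(Tt(x,37,z,tr),Qt(YAW,tr)) is not None])
E
```

```text
[ 0.29549489 -0.00386824 -0.95533649]
0 [(170, 300), (170, 310), (170, 320), (170, 350), (170, 365), (185, 300), (185, 310), (185, 320), (185, 350), (198, 300), (198, 310), (198, 320), (205, 300), (205, 310), (205, 320)]
10 [(170, 300), (170, 310), (170, 320), (170, 350), (170, 365), (185, 300), (185, 310), (185, 320), (185, 350), (185, 365), (198, 300), (198, 310), (198, 320), (198, 350), (198, 365), (205, 300), (205, 310), (205, 320), (205, 350), (205, 365)]
15 [(170, 300), (170, 310), (170, 320), (170, 350), (170, 365), (185, 300), (185, 310), (185, 320), (185, 350), (185, 365), (198, 300), (198, 310), (198, 320), (198, 350), (198, 365), (205, 300), (205, 310), (205, 320), (205, 350), (205, 365)]
20 [(170, 300), (170, 310), (170, 320), (170, 350), (170, 365), (185, 300), (185, 310), (185, 320), (185, 350), (185, 365), (198, 300), (198, 310), (198, 320), (198, 350), (198, 365), (205, 300), (205, 310), (205, 320), (205, 350), (205, 365)]
25 [(170, 300), (170, 310), (170, 320), (170, 350), (170, 365), (185, 300), (185, 310), (185, 320), (185, 350), (185, 365), (198, 300), (198, 310), (198, 320), (198, 350), (198, 365), (205, 300), (205, 310), (205, 320), (205, 350), (205, 365)]
30 [(170, 300), (170, 310), (170, 320), (170, 350), (170, 365), (185, 300), (185, 310), (185, 320), (185, 350), (185, 365), (198, 300), (198, 310), (198, 320), (198, 350), (198, 365), (205, 300), (205, 310), (205, 320), (205, 350), (205, 365)]
```

All four jars confirmed standing at z≈110 cap height (chest y about 110, 33, −42, −110). The lid has been nudged to its 100° stop, so I'll hook its front edge with a slightly tilted tool to bring it to about 73°, then use the handle.

```bash
python3 - <<'E'
from h import *
t=np.radians(10);q=Qt(YAW,t)
arm.command_gripper(1.0)
arm.reach(Tt(110,37,372,t),q)
arm.move_l(Tt(198,37,368,t),rate=.2,f_stop=10); st()
s=snap('side');c=s['pixels'][20:180,240:420];cv2.imwrite('pics/c12.png',cv2.resize(c,None,fx=4,fy=3.7,interpolation=cv2.INTER_CUBIC))
print(arm.move_l(Tt(198,37,309,t),rate=.1,f_stop=6)); st()
s=snap('side');c=s['pixels'][20:180,240:420];cv2.imwrite('pics/c13.png',cv2.resize(c,None,fx=4,fy=3.7,interpolation=cv2.INTER_CUBIC))
E
```

```text
t 94.44 tcp [0.7423 0.1703 0.3438] F [0.5 0.8 0.8] open 1.001 q6 0.19
False
t 95.23 tcp [0.7422 0.1715 0.286 ] F [-0.2  0.1 -0.3] open 1.002 q6 0.2
```

View pics/c12.png

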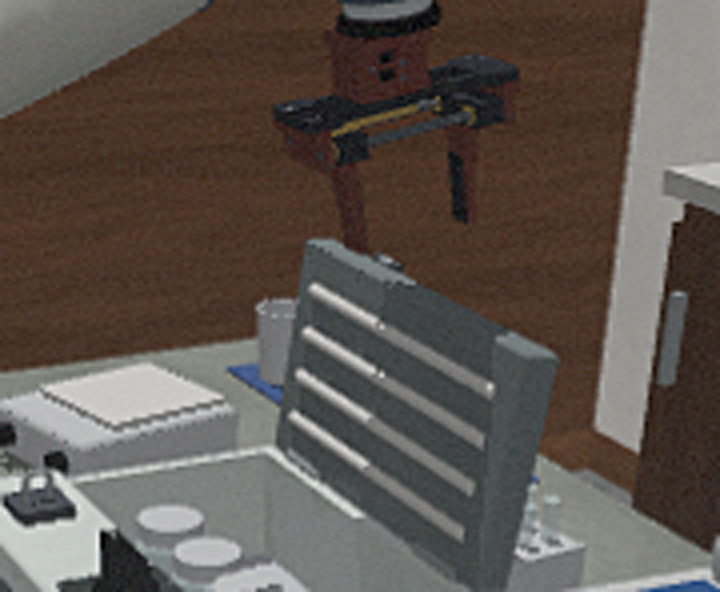

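View pics/c13.png

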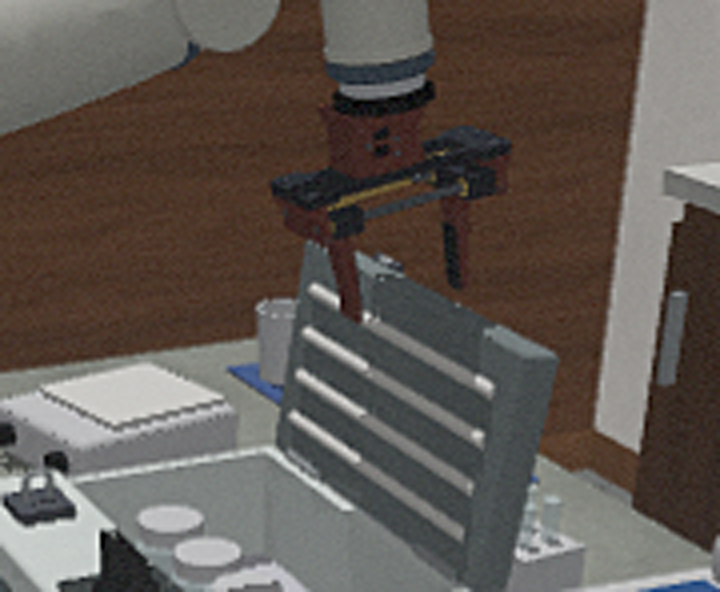

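```bash
python3 - <<'E'
from h import *
t=np.radians(10)
for x in (170,140,112,85):
    print(x,arm.move_l(Tt(x,37,308,t),rate=.1,f_stop=30)); st()
lidang()
s=snap('side');c=s['pixels'][20:180,220:400];cv2.imwrite('pics/c14.png',cv2.resize(c,None,fx=4,fy=3.7,interpolation=cv2.INTER_CUBIC))
E
```

```text
170 False
t 95.72 tcp [0.7147 0.1718 0.2846] F [-0.3 -0.2 -0.1] open 1.0 q6 0.21
140 False
t 96.17 tcp [0.6852 0.1721 0.2842] F [ 3.  -0.3  3. ] open 1.004 q6 0.22
112 False
t 96.6 tcp [0.6562 0.1727 0.2821] F [-0.3 -0.7  0.2] open 1.0 q6 0.23
85 False
t 97.02 tcp [0.6293 0.173  0.2827] F [-0.3  0.1  0.8] open 0.999 q6 0.24
scene lid deg 73.5 720
side lid deg 73.7 417
```

View pics/c14.png

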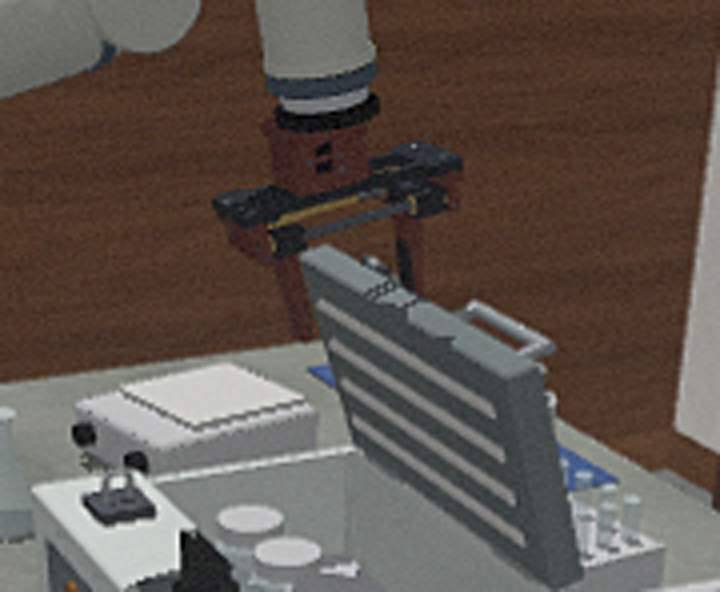

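```bash
python3 - <<'E'
from h import *
t=np.radians(10)
arm.move_l(Tt(85,37,385,t),rate=.2)
arm.command_gripper(.4)
x,z=hnd(np.radians(73.6))
arm.move_l(T(x,-50,375),Q(YAW),rate=.2); st()
print(arm.move_l(T(x,-50,z-19),rate=.12,f_stop=6)); st()
arm.command_gripper(0,grip_force=20); st()
s=snap('side');c=s['pixels'][20:180,220:400];cv2.imwrite('pics/c15.png',cv2.resize(c,None,fx=4,fy=3.7,interpolation=cv2.INTER_CUBIC))
E
```

```text
t 99.42 tcp [0.7068 0.085  0.3498] F [0.  0.5 0.3] open 0.398 q6 0.08
False
t 100.19 tcp [0.7063 0.0854 0.2781] F [0.2 0.4 0.7] open 0.401 q6 0.08
t 100.69 tcp [0.7067 0.0848 0.2766] F [0.1 0.4 1.8] open 0.127 q6 0.08
```

View pics/c15.png

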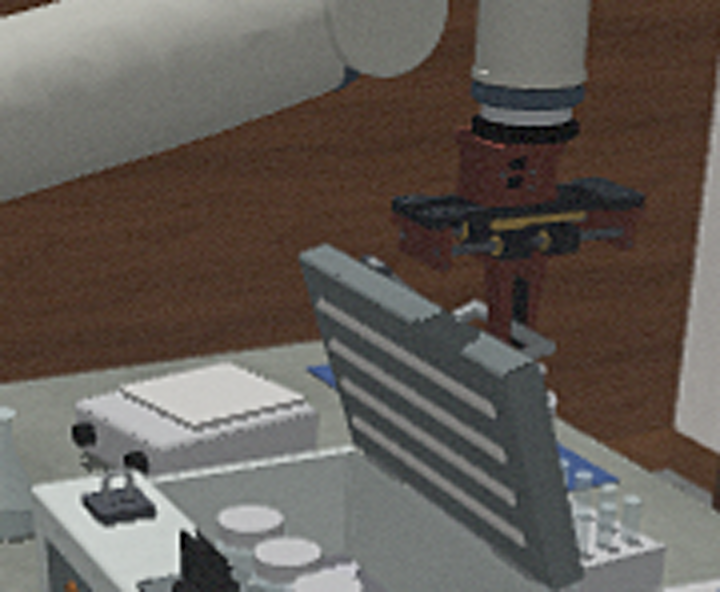

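```bash
python3 - <<'E'
from h import *
for th in list(range(70,0,-4))+[1]:
    x,z=hnd(np.radians(th)); arm.move_l(T(x,-50,z-19),rate=.1)
    o=telemetry.observe()
    if th%12==10 or th<6: print(th,np.round(o['ft_force'],1),round(o['opening'],3))
    if np.linalg.norm(o['ft_force'])>45: print('stop',th);break
x,z=hnd(0);print(arm.move_l(T(x,-50,z-19-3),rate=.03,f_stop=15)); st()
arm.command_gripper(.4)
arm.move_l(T(x,-50,290),rate=.25)
# press on bar with closed fingers
arm.command_gripper(0)
print(arm.move_l(T(x,-50,205),rate=.05,f_stop=18)); st()
arm.move_l(T(x,-50,290),rate=.25)
for n in ('scene','side'):
    s=snap(n);vs,us=np.mgrid[0:400,0:640];C=toC(unproj(s,us.ravel(),vs.ravel()))
    for xx in (-40,0,60,120):
        k=(abs(C[:,0]-xx)<8)&(C[:,1]>-155)&(C[:,1]<-115)&(C[:,2]>140)&(C[:,2]<230); print(n,xx,np.median(C[k,2]).round(1),k.sum())
s=snap('side');c=s['pixels'][80:200,210:350];cv2.imwrite('pics/c16.png',cv2.resize(c,None,fx=5,fy=5))
E
```

```text
70 [-0.6  0.4  3.7] 0.129
58 [-3.2  1.1  8.2] 0.129
46 [-3.6  1.1  6.2] 0.129
34 [-4.2  3.4  2. ] 0.129
22 [-1.   4.7 -3. ] 0.129
10 [-0.2  3.5 -4.8] 0.132
2 [ 2.4  3.2 -5.9] 0.128
1 [ 1.8  2.4 -2. ] 0.135
True
t 106.18 tcp [0.5168 0.0872 0.1633] F [-0.5 -0.3  3.8] open 0.131 q6 0.12
True
t 109.4 tcp [0.5165 0.0873 0.1883] F [ 0.  -0.2  5.3] open 0.007 q6 0.11
scene -40 167.2 26
scene 0 167.2 31
scene 60 166.7 31
scene 120 167.3 36
side -40 166.7 38
side 0 166.6 33
side 60 167.0 33
side 120 167.3 27
```

View pics/c16.png

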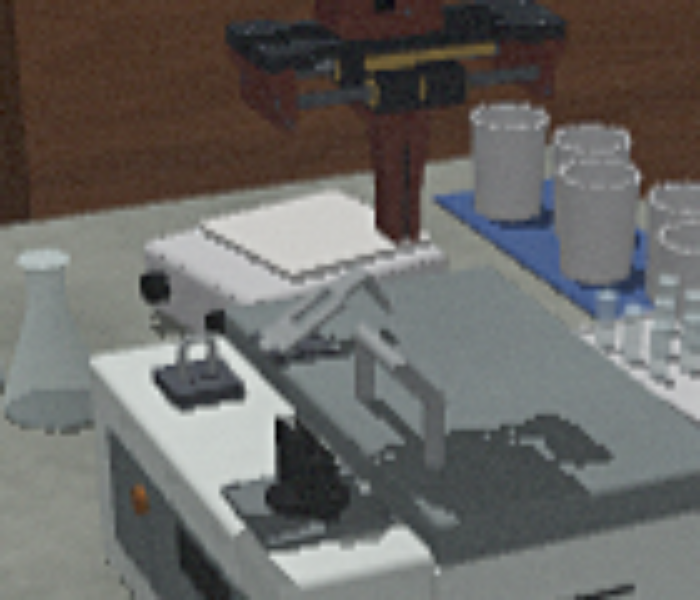

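Lid flat at z≈167 across its depth, so it is shut. Hasp back down now.

```bash
python3 - <<'E'
from h import *
a=np.pi/2+YAW
x,z=tab(np.radians(150))
arm.reach(T(x,86,280),Q(a)); arm.command_gripper(.4)
print(arm.move_l(T(x,86,z-10),rate=.12,f_stop=6)); st()
arm.command_gripper(0,grip_force=10); o=st()
if o['opening']>.18:
    for i,th in enumerate(range(140,-1,-10)):
        x,z=tab(np.radians(th)); arm.move_l(T(x,85.5,z-10),rate=.1)
        if i%3==2: st()
    st()
    s=snap('side');c=s['pixels'][80:200,210:350];cv2.imwrite('pics/c17.png',cv2.resize(c,None,fx=5,fy=5))
E
```

```text
False
t 112.91 tcp [0.5663 0.2228 0.1589] F [ 0.2 -0.3  0.9] open 0.398 q6 -1.24
t 113.3 tcp [0.5664 0.222  0.1584] F [ 0.2 -4.3  1.1] open 0.229 q6 -1.24
t 114.17 tcp [0.5437 0.2223 0.1945] F [-3.5 -3.2 -1.4] open 0.226 q6 -1.23
t 115.05 tcp [0.5079 0.2228 0.2146] F [-1.2 -5.7 -1. ] open 0.224 q6 -1.21
t 115.92 tcp [0.4661 0.2233 0.214 ] F [-1.1 -5.3  0.1] open 0.225 q6 -1.18
t 116.8 tcp [0.4299 0.2238 0.193 ] F [-2.6 -5.7  0.4] open 0.224 q6 -1.15
t 117.67 tcp [0.4095 0.224  0.1559] F [-1.  -4.9 -1.2] open 0.225 q6 -1.13
t 117.67 tcp [0.4095 0.224  0.1559] F [-1.  -4.9 -1.2] open 0.225 q6 -1.13
```

View pics/c17.png

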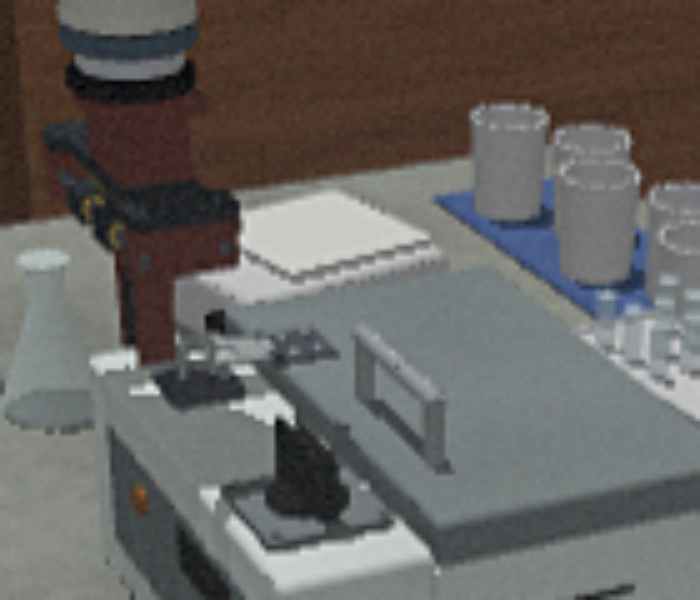

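Release, press the tab down gently with closed fingers, then check the strap height.

```bash
cat > hz.py <<'E'
from h import *
def hz():
    for n in ('scene','side'):
        s=snap(n);vs,us=np.mgrid[0:400,0:640];C=toC(unproj(s,us.ravel(),vs.ravel()))
        k=(abs(C[:,1]-85)<22)&(C[:,2]>166)&(C[:,2]<215)
        for x0 in range(-140,-55,10):
            m=k&(C[:,0]>=x0)&(C[:,0]<x0+10)
            if m.sum()>2: print(n,x0,np.percentile(C[m,2],[20,50,95]).round(1),m.sum())
E
python3 - <<'E'
from hz import *
arm.command_gripper(.4)
arm.move_l(T(-130.5,85.5,260),rate=.25); arm.command_gripper(0)
print(arm.move_l(T(-130.5,85.5,196),rate=.04,f_stop=5)); o=st()
arm.move_l(T(-130.5,85.5,270),rate=.25)
arm.reach(W(-100,-95,300),Q(YAW))
hz()
s=snap('side');c=s['pixels'][80:200,210:350];cv2.imwrite('pics/c18.png',cv2.resize(c,None,fx=5,fy=5))
E
```

```text
True
t 120.65 tcp [0.4102 0.2242 0.1773] F [-0.4  0.6  4.7] open 0.004 q6 -1.13
scene -140 [179.8 190.3 201.7] 7
scene -130 [174.3 184.6 201.2] 31
scene -120 [171.9 173.2 180.5] 9
scene -110 [169.4 172.  186.5] 16
scene -100 [170.6 172.  186.8] 12
scene -90 [170.8 172.9 183.5] 12
scene -80 [170.5 171.6 173.7] 14
scene -70 [171.1 171.8 173.8] 13
scene -60 [170.1 172.5 174.7] 14
side -140 [173.7 185.9 200.4] 31
side -130 [170.3 173.8 200.5] 18
side -120 [171.3 172.8 181.8] 16
side -110 [169.9 171.9 188.5] 19
side -100 [170.6 173.5 187. ] 23
side -90 [168.7 170.8 172. ] 13
side -80 [169.7 171.8 173.4] 16
side -70 [170.5 171.1 172.8] 17
side -60 [169.6 172.8 175.4] 21
```

View pics/c18.png

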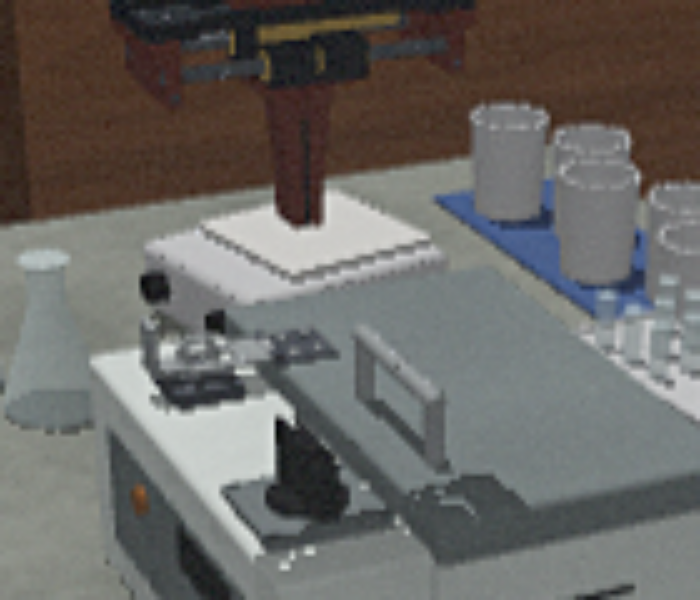

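```bash
python3 - <<'E'
from h import *
arm.command_gripper(.4)
print(arm.move_l(T(-100,-95,175),rate=.12,f_stop=6)); st()
arm.command_gripper(0,grip_force=25); st()
for d in (-30,-60,-90):
    arm.reach(T(-100,-95,175),Q(np.radians(d)+YAW)); st()
arm.command_gripper(.4)
arm.move_l(T(-100,-95,300),rate=.25)
arm.reach([.40,-.05,.38],Q(-np.pi/2+YAW))
s=snap('side');c=s['pixels'][80:200,210:350];cv2.imwrite('pics/c19.png',cv2.resize(c,None,fx=5,fy=5))
snap('scene','sc9');st()
from hz import hz
hz()
E
```

```text
False
t 124.42 tcp [0.4389 0.0433 0.1509] F [ 0.6  0.2 -0. ] open 0.399 q6 0.03
t 124.88 tcp [0.4388 0.0433 0.1503] F [0.9 0.7 1.2] open 0.155 q6 0.03
t 125.45 tcp [0.4386 0.0433 0.1503] F [0.6 0.6 2.8] open 0.155 q6 0.56
t 126.02 tcp [0.4386 0.0434 0.1503] F [0.5 0.1 3.4] open 0.158 q6 1.08
t 126.58 tcp [0.4385 0.0435 0.1503] F [-0.6  1.7  5.3] open 0.156 q6 1.6
t 128.51 tcp [ 0.4002 -0.0492  0.3773] F [-1.2 -0.3  0.4] open 0.4 q6 1.38
scene -140 [173.6 185.7 201.9] 12
scene -130 [172.5 182.6 200.6] 27
scene -120 [171.5 171.7 175.5] 6
scene -110 [170.5 173.3 186.5] 15
scene -100 [170.5 171.4 186.9] 17
scene -90 [171.7 172.4 176.7] 11
scene -80 [170.2 171.3 173.8] 10
scene -70 [170.9 172.6 174. ] 15
scene -60 [171.8 172.4 175.8] 9
side -140 [174.5 183.4 200. ] 30
side -130 [169.6 174.7 198.9] 19
side -120 [170.4 172.9 180.8] 14
side -110 [169.8 171.6 187. ] 20
side -100 [170.9 172.9 186.5] 21
side -90 [170.6 171.1 177.3] 11
side -80 [169.3 171.1 173.9] 15
side -70 [170.7 171.6 173.1] 18
side -60 [172.3 173.5 176. ] 16
```

View pics/c19.png

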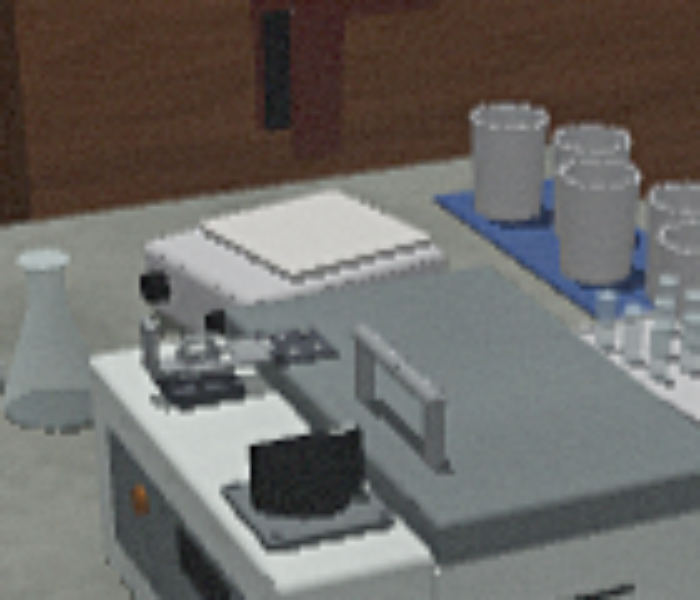

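View pics/sc9.png

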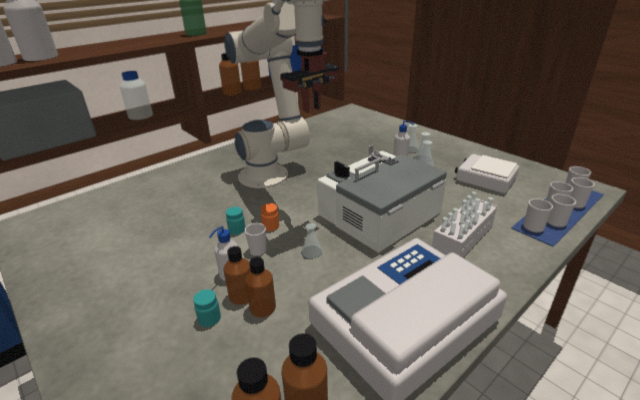

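The isolator bar lies fore and aft (on), the hasp is flat over the staple, the lid is shut, and no white-capped jars are left on the bench. The other glassware and bottles stand where they were.

```bash
python3 - <<'E'
from h import *
arm.finish_job()
E
```

```text
the job is handed in; nothing more can be done
```

The job is done and handed in at about 129 s of the 210 s allowed; no verdict was reported. I switched the lamps off, flipped the hasp back, opened the lid and set all four white-capped jars upright on the chest floor. Then I shut the lid, laid the hasp over its staple and switched the lamps back on.

**Last checks:**
- **Jars:** Before the lid was shut, the four caps read at height 109 mm, which matches upright jars on the floor. The side camera saw all four; the scene camera saw two, with the rest hidden behind the lid. None are left on the bench.
- **Lid and hasp:** The lid top read about 167 mm from front to back (168 when shut). The hasp strap read about 172 mm and flat, with the staple through it.
- **Isolator:** The bar lies fore and aft, which is on.
- **Other items:** The flask, beaker, bottles and coloured look-alikes stand where they were.

**What went off plan:**
- **Fingertips:** They sat 25 mm behind the reported tool point, so my first grip on the hasp tab closed on nothing. I measured the offset by touching the ledge and corrected for it. The first isolator grip was shallow for the same reason, but it turned the bar fully.
- **Lid angle:** It was pulled from about 88° to 73° as I left the handle, so I pushed it back to 88.5°. Some time during the jar loading, probably from a touch by the arm or gripper, it moved to about its 100° stop. I did not measure that contact force. The lid was never measured below 70° until I closed it.
- **Knocked jar:** One jar had moved about 25 mm by the time the lid was open. I located it again before picking it up.

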